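Turn over and prop a circuit board in a rework frame

ROBOT

A 6-joint arm with a two-finger parallel gripper is mounted at the origin on the work surface. World frame = base frame: x ahead of the robot, y to its left, z up, the work surface at z = 0. Lengths are in m, angles in rad, forces in N, time in s.
With the tool pointing down it reaches from about 0.35 to 0.775 m from the base axis. Payload 5.5 kg.
Tool frame: the origin (TCP) lies midway between the tips of the shut fingers; the grasp point (between the pads) lies 19 mm behind it; y points along the fingers, x is the direction in which the jaws open and shut, and the axes are right-handed (so a half turn about y gives the same grasp; the last joint's range is limited). The gripper opens to 85 mm and grips with 20 to 120 N. Pads are 22 mm wide; open, the fingers measure 114 mm over their backs; the gripper's body (76 mm by 85 mm) begins 54 mm behind the grasp point. The pads swing forward as they close: fully open they stand 13 mm farther back than shut.
Start: joints at [-1.455, 0.313, 0.046, 1.304, 0, 1.431], TCP at [0.145, -0.556, 0.231] pointing down, gripper open.
Joint ranges: [-2.76, 2.76], [-0.86, 1.69], [-1.03, 1.26], [-2.2, 2.34], [-1.47, 1.5], [-3.14, 3.14]. Speed limits (rad/s): [2.57, 2.57, 3.14, 3.14, 3.14, 3.14].

INTERFACE

Orientations are given as a rotation vector (axis times angle).
In Python, from rig import observe, imaging, ctrl gives the robot as it stands. The module is installed in compiled form; this text tells all that it offers.
- The arm moves only by the shell command python3 -m inch 'ROWS' [FORCE]. ROWS is a JSON object of lists of equal length, an entry for each row: "hand": the finger opening in cm, from 0 to 8.54; "translation": the shift along the tool's x, y, z in cm, a list of three; "twist": the turn about the tool's y in degrees. A call has 1 to 5 rows; each row shifts and turns the commanded pose from where the row before left it, along the tool's axes as they then stand; what a row does not reach is not made up. A row lasts 1/8 s, in which the tool goes at most 62.5 mm and 10.7 degrees, less where a joint would pass 70% of its speed; a pose out of reach is approached as far as the arm can. A call is refused whole if a number of a shift passes 6.25 or a number of a turn 10.7, either way. A call with a gripper value outside its range is refused whole. The fingers move at their own pace and stop on an object; FORCE is the grip in N (left out, the last holds). Time passes only in rows, so rows that do not move let the fingers close. It gives the time, the measured TCP pose, the force and the opening at its end, in the units of the state.
- observe(): the state, without advancing time (a new reading comes with each control period).
- imaging.capture(name): name is "scene" or "top"; returns the picture (400x640x3 uint8, red, green, blue); there is no depth.
- imaging.get_calibration(name): a dict with "intrinsics" (3x3 intrinsics, pixels), "distortion" ([k1, k2, p1, p2, k3] as OpenCV has them; the pictures are not rectified), "rvec" (rotation vector, rad) and "tvec" (3), from world to camera coordinates, as OpenCV has them. Camera axes: x right, y down, z forward; pixel columns grow to the right and rows downward; lengths in m; the calibration is good to about 2 mm. A picture is of the moment at which its call begins. get_calibration takes no time and is no camera call.
- ctrl.sign_off(): hands the job in, once; it reports no verdict.
The state is a dict: "time": time; "q": joint angles; "joint_velocities": joint speeds; "tau": joint torques, N m; "ee_pos": TCP position; "tool_rot": TCP orientation; "contact_force": force on the tool from outside, world axes, zero at the start; "wrist_torque": the same for the moment, N m; "width": finger opening in m.
Only numpy, scipy, OpenCV 4.12 (cv2) and the standard library are available. Lean on these libraries where they do the work, as an engineer would, in place of code of your own. Each camera call takes 0.05 s, during which the arm holds its last target.

TASK

Turn the circuit board over in its rework frame by the orange crank until it lies flat with the solder side up, then turn the red knob clockwise fully to lock it. Next slide every support sled that is on the bench, post first, into a free lane under the board until it is fully home against the back stop. When all sleds are in, log the job by picking up the tally counter and pressing its yellow end button right in against the grey bench buffer, then lay the counter back on its black mat; leave the jar, the dish and the red carton where they are.

Things in the scene. Friction and masses are not known exactly. Their poses are not given: they have to be found in the camera images.
- frame: Fixed aluminium rework frame; origin on the bench midway between its two posts, under the board's turning axis. Its y axis is the turning axis, 85 mm above the bench; its -x side, towards the robot, is open. Posts 26 x 14 mm, 88 mm tall, at y = +104 and -104 mm. The flat board overhangs x = -38 to +38 mm, 81 to 89 mm up (its parts hang to 75 mm).
- lane_stop (a point): Bench point at the middle of the frame's back stop bar's front face: frame x = +12 mm, y = 0; axes as the frame's. Three lanes run along x at y = -48, 0, +48 mm, each 40 mm wide between grey ribs 10 mm high, 8 mm thick, from their mouths 87 mm before this point to the stop bar (14 mm high). Sleds in the lanes block the board's turning.
- board (a joint): Angle (rad) of the green board (76 x 146 mm) about the frame's y axis, stops at 0 and 3.14: 0 = flat, dark part side up (black chips, white connector); 3.14 = flat, light-green solder side (rows of silver dots) up. Friction 0.1 N m: it stays where left. From 0 to 3.14 the crank goes from the robot's side (frame -x) over the top to the far side (+x).
- crank_grip (a point): Middle of the orange crank rod that turns the board: round, 12 mm thick, 46 mm long, parallel to the frame's y axis, outside the -y post. In the frame it is at x = -45 mm * cos(a), y = -143 mm, z = 85 mm + 45 mm * sin(a), a = board. The rod can turn between the fingers, so the gripper can keep pointing down along the whole arc.
- knob (a joint): Angle (rad) of the red lock knob: 0 = open (bar grip along the frame's x axis), grows clockwise seen from above, stop at 1.45 = locked. Friction 0.05 N m. A steel tongue under it swings over the end of the flat board and keeps it (about 0.2 rad of play); it passes over only when the board is flat within about 4 degrees.
- knob_grip (a point): Middle of the lock knob's red bar grip, on its upright axis, 126 mm above the bench on the frame's +y post. The bar is 40 mm long, 14 mm thick, from 105 to 147 mm above the bench; this point's x axis lies along the bar.
- sled1_grip (a point): Centre of a support sled's blue upright handle (2 or 3 such sleds): 24 mm along the sled, 14 mm thick, 12 to 70 mm above the underside; this point at 41 mm. x axis along the sled to its post, z up. Dark foot 34 mm wide, 12 mm high, from 20 mm behind to 92 mm ahead of this point. 0.2 kg, balance point 9 mm ahead, low in the foot. Home in a lane: foot on the back stop, this point at frame x = -80 mm.
- sled2_grip (a point): Centre of a support sled's blue upright handle (2 or 3 such sleds): 24 mm along the sled, 14 mm thick, 12 to 70 mm above the underside; this point at 41 mm. x axis along the sled to its post, z up. Dark foot 34 mm wide, 12 mm high, from 20 mm behind to 92 mm ahead of this point. 0.2 kg, balance point 9 mm ahead, low in the foot. Home in a lane: foot on the back stop, this point at frame x = -80 mm.
- sled3_grip (a point): Centre of a support sled's blue upright handle (2 or 3 such sleds): 24 mm along the sled, 14 mm thick, 12 to 70 mm above the underside; this point at 41 mm. x axis along the sled to its post, z up. Dark foot 34 mm wide, 12 mm high, from 20 mm behind to 92 mm ahead of this point. 0.2 kg, balance point 9 mm ahead, low in the foot. Home in a lane: foot on the back stop, this point at frame x = -80 mm.
- sled1_post (a point): Top of the same sled's front post (12 mm thick, 18 mm black rubber top), 80 mm ahead of its handle and 64 mm above its underside.
- sled2_post (a point): Top of the same sled's front post (12 mm thick, 18 mm black rubber top), 80 mm ahead of its handle and 64 mm above its underside.
- sled3_post (a point): Top of the same sled's front post (12 mm thick, 18 mm black rubber top), 80 mm ahead of its handle and 64 mm above its underside.
- counter_center (a point): Centre of the loose grey tally counter, a block 80 long (its x axis) x 26 wide x 30 mm high, 0.1 kg, lying window up. The yellow push button (16 mm across) stands out 8 mm from the middle of its +x end, so its tip is 48 mm ahead of this point.
- counter_button (a joint): Travel (m) of the counter's yellow end button: 0 = out, 0.005 = fully in. It springs back; about 1.5 N starts it, 5 N pushes it right in.
- mat: Fixed black rubber mat, 150 (x) x 100 (y) x 3 mm, where the counter lives; origin at the centre of its underside.
- buffer: Fixed grey bench buffer block; origin on the bench at the middle of its front face. The upright face, 100 mm wide (y) and 80 mm tall with a rubber facing, looks along its -x axis, towards the robot; the block is 40 mm thick behind it.
- jar: Bystander: glass jar with red cap, 64 mm across, 120 mm tall; origin at the middle of its underside. Leave alone.
- dish: Bystander: clear covered dish, 90 mm across, 15 mm tall; origin at the middle of its underside. Leave alone.
- carton: Bystander: red carton, 70 x 100 x 60 mm; origin at the middle of its underside. Leave alone.
Not all that is in view belongs to the job. Of the things that look like the part that bears counter_center, the middle-sized one is meant.

How it is judged:
On the way, in this order (a step that is already met when the one before it is completed fails the run):
1. the board is turned over, flat with the solder side up, the knob still open (value of joint board above 3 rad and value of joint knob below 1 rad), for 0.2 s.
2. the knob is turned clockwise to locked with the board flat (value of joint board above 3 rad and value of joint knob above 1.2 rad), for 0.2 s.
3. every sled is fully home in a lane under the board (x of sled1_post in the frame of frame between -0.01 and 0.02 m and y of sled1_post in the frame of frame between -0.065 and 0.065 m and x of each of sled1_grip, sled2_grip, sled3_grip in the frame of frame below -0.06 m and height (world z) of each of sled1_post, sled2_post, sled3_post below 0.072 m and angle between each of sled1_grip, sled2_grip, sled3_grip's own z axis and vertical below 0.12 rad and x of sled2_post in the frame of frame between -0.01 and 0.02 m and y of sled2_post in the frame of frame between -0.065 and 0.065 m and x of sled3_post in the frame of frame between -0.01 and 0.02 m and y of sled3_post in the frame of frame between -0.065 and 0.065 m), for 0.2 s.
4. the counter's button is pressed right in against the buffer (value of joint counter_button above 0.0038 m and contact force between counter and buffer above 1.5 N), for 0.1 s.
At the end, for the whole second after the job is handed in: Board flat, solder side up (within 0.14 rad of 3.14); knob beyond 1.2 rad; every sled upright in a lane, its post within 10 mm of home under the board's axis; counter at rest, its centre over the mat (within 70 mm in x, 48 mm in y) (all of step 2 and all of step 3 and x of counter_center in the frame of mat between -0.07 and 0.07 m and y of counter_center in the frame of mat between -0.048 and 0.048 m and height (world z) of counter_center below 0.026 m and linear speed of counter below 0.02 m/s); the robot touches nothing.
It fails at once if a bystander (jar, dish, carton) was moved more than 30 mm (distance of any of jar, dish, carton from where it was at the start of the episode above 0.03 m).
Of sled1, sled2, sled3 only 2 to 3 are there at a start; the rules pass over those that are not, and their reading is None.
At some moment in a run one of sled1, sled2, sled3, counter may be knocked a few centimetres aside while the robot is not near it.
Once in a run the grip may slacken for a moment while it holds something.
It also fails if it takes over 210 s, if anything falls off the work surface, if the arm or the gripper's body presses on something with over 40 N, if the wrist force passes 120 N, or if a joint passes its speed limit or range.

## Working session

There is one attempt and no reset: what is moved stays moved. The work goes in short steps, Python scripts to look and compute and a shell command to move; the robot and the scene stay as the last step left them, time stands still between calls to the robot, and variables do not carry over. Pictures are saved under pics/ and viewed, and the job is handed in when it is done.

```bash
mkdir -p pics; ls; python3 - <<'E'
from rig import observe, imaging
import cv2
s=observe()
for k,v in s.items(): print(k,v)
for n in("scene","top"):
    im=imaging.capture(n); cv2.imwrite(f"pics/{n}0.png",im[:,:,::-1]); print(n,imaging.get_calibration(n))
E
```

```text
pics
time 0.0
q [-1.45457877e+00  3.14032052e-01  4.49755048e-02  1.30362588e+00
 -4.35023436e-05  1.43120612e+00]
joint_velocities [ 0.00021179  0.0001379   0.00033159 -0.00154807  0.00019428  0.00028429]
tau [-5.23538856e-04 -4.80623496e+01  2.98535639e+01  1.91967847e-02
 -1.16042784e-04 -7.48114584e-07]
ee_pos [ 0.1454123  -0.55576589  0.23038947]
tool_rot [-1.31805275  1.01963812 -1.0173897 ]
contact_force [-0.17514278  0.10765911  0.43470979]
wrist_torque [ 0.0242592  -0.00936285  0.00088617]
width 0.08511529048333921
scene {'intrinsics': array([[498.42714119,   0.        , 316.87595117],
       [  0.        , 498.42714119, 211.87530153],
       [  0.        ,   0.        ,   1.        ]]), 'distortion': array([-0.14624594,  0.        ,  0.        ,  0.        ,  0.        ]), 'rvec': array([ 0.78288504,  2.50749638, -1.20212491]), 'tvec': array([ 0.46447689, -0.15069919,  1.67809389])}
top {'intrinsics': array([[380.64726573,   0.        , 315.43239917],
       [  0.        , 380.64726573, 202.56606853],
       [  0.        ,   0.        ,   1.        ]]), 'distortion': array([0.00331295, 0.        , 0.        , 0.        , 0.        ]), 'rvec': array([ 2.12384342, -2.10725168,  0.17908338]), 'tvec': array([0.06209561, 0.6092531 , 0.97683758])}
```

View pics/scene0.png

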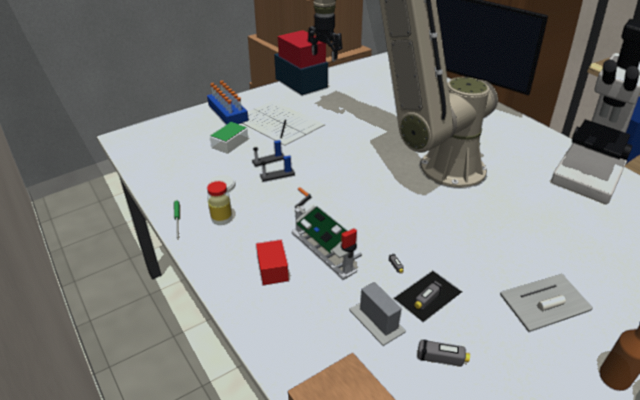

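View pics/top0.png

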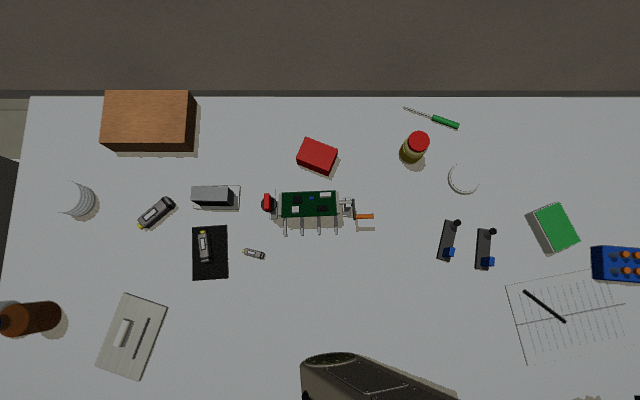

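The scene view shows the frame at about (325,235), two sleds at (270,165), and three counters at (397,263), (428,294) and (443,352). The top view shows the frame at (310,205) with the crank rod at (365,216) and the knob at (268,203). Its sleds are at (447,240) and (485,250), and its counters at (156,212) large, (204,246) middle-sized on the mat, and (254,253) small. I'll crop these closer.

```bash
cat > h.py <<'E'
import numpy as np, cv2
from rig import observe, imaging
from scipy.spatial.transform import Rotation as R
C={n:imaging.get_calibration(n) for n in("scene","top")}
def ray(n,px):
    c=C[n]; p=cv2.undistortPoints(np.array([[px]],float),c['intrinsics'],c['distortion'])[0,0]
    M=cv2.Rodrigues(c['rvec'])[0]; o=-M.T@c['tvec']; d=M.T@np.array([p[0],p[1],1]); return o,d/np.linalg.norm(d)
def onz(n,px,z):
    o,d=ray(n,px); return o+d*(z-o[2])/d[2]
def proj(n,P):
    c=C[n]; return cv2.projectPoints(np.array(P,float).reshape(-1,1,3),c['rvec'],c['tvec'],c['intrinsics'],c['distortion'])[0].reshape(-1,2)
def tri(a,b):
    o1,d1=ray("scene",a);o2,d2=ray("top",b)
    A=np.stack([d1,-d2],1); t=np.linalg.lstsq(A,o2-o1,rcond=None)[0]
    p,q=o1+t[0]*d1,o2+t[1]*d2; return (p+q)/2,np.linalg.norm(p-q)
def grab(n,name,x0,y0,w,h,s):
    im=imaging.capture(n)[:,:,::-1].copy(); cv2.imwrite(f"pics/{name}_full.png",im)
    cv2.imwrite(f"pics/{name}.png",cv2.resize(im[y0:y0+h,x0:x0+w],None,fx=s,fy=s,interpolation=cv2.INTER_CUBIC)); return im
def st():
    s=observe(); M=R.from_rotvec(s['tool_rot']).as_matrix()
    print('t',round(s['time'],2),'tcp',np.round(s['ee_pos']*1000,1),'F',np.round(s['contact_force'],1),'w',round(s['width']*1000,1)); print('axes x,y,z cols\n',np.round(M,3)); print('q',np.round(s['q'],2)); return s
E
python3 - <<'E'
from h import *
t=cv2.imread('pics/top0.png'); s=cv2.imread('pics/scene0.png')
def cr(im,x,y,w,h,k,n): cv2.imwrite(f'pics/{n}.png',cv2.resize(im[y:y+h,x:x+w],None,fx=k,fy=k,interpolation=cv2.INTER_CUBIC))
cr(t,130,160,260,130,3,'c1'); cr(t,420,190,100,100,6,'c2'); cr(s,240,130,130,150,4,'c3'); cr(s,330,240,170,140,4,'c4')
st()
E
```

```text
t 0.1 tcp [ 145.4 -555.8  230.5] F [ 0.7 -0.2  0.1] w 85.2
axes x,y,z cols
 [[ 0.253 -0.     0.967]
 [-0.967  0.002  0.253]
 [-0.002 -1.     0.   ]]
q [-1.45  0.31  0.05  1.3  -0.    1.43]
```

View pics/c1.png

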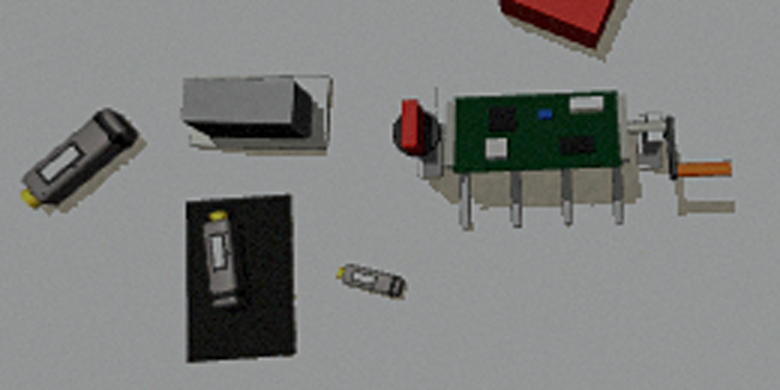

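View pics/c2.png

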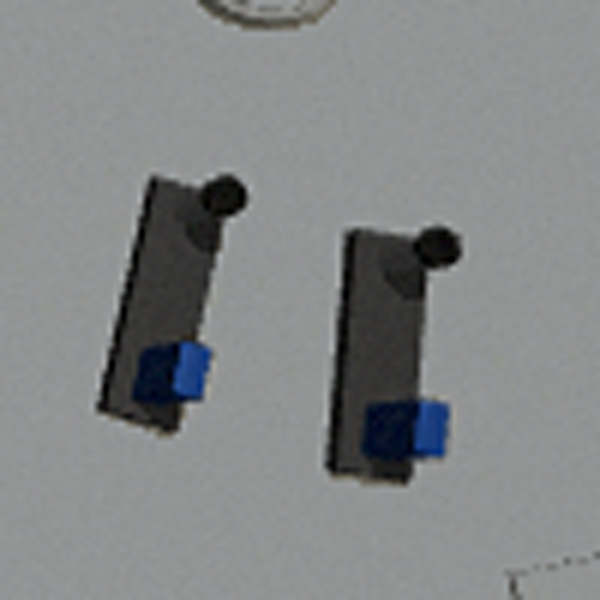

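View pics/c3.png

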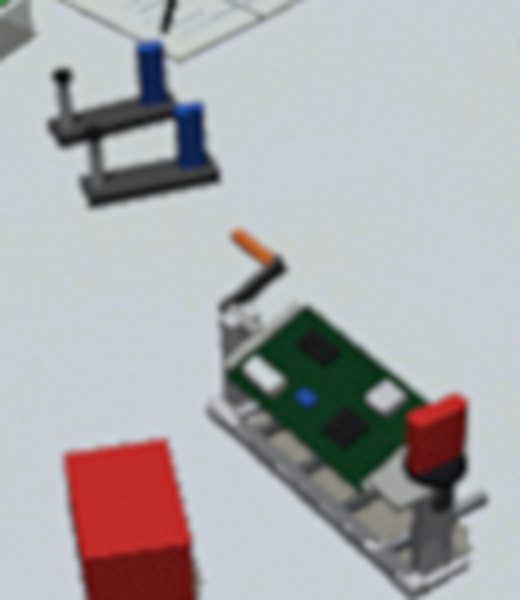

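View pics/c4.png

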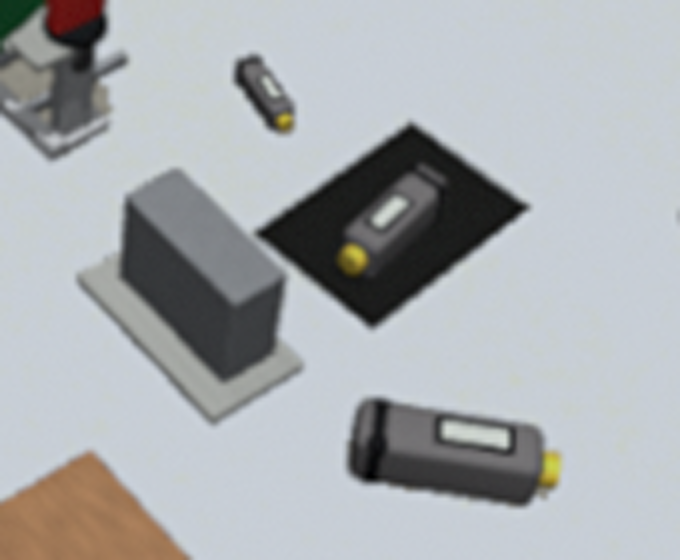

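The middle-sized counter, on the mat at top (204,246), is the one I want. The small one is at (254,253) and the large one at (156,212). Its yellow button already faces the buffer. Next I'll measure the frame, crank, knob and sleds.

```bash
cat > seg.py <<'E'
from h import *
def blobs(im,name,box,amin=6):
    hsv=cv2.cvtColor(im,cv2.COLOR_BGR2HSV)
    rng={'orange':[((5,150,120),(16,255,255))],'red':[((0,150,60),(4,255,255)),((172,150,60),(180,255,255))],'blue':[((105,150,40),(125,255,255))],'yellow':[((22,120,90),(34,255,255))],'green':[((50,120,20),(80,255,140))]}[name]
    m=sum(cv2.inRange(hsv,*r) for r in rng); x0,y0,x1,y1=box
    k=np.zeros_like(m); k[y0:y1,x0:x1]=m[y0:y1,x0:x1]
    n,l,sts,c=cv2.connectedComponentsWithStats(k); out=[]
    for i in range(1,n):
        if sts[i,4]>=amin:
            r=cv2.minAreaRect(np.argwhere(l==i)[:,::-1].astype(np.float32)); out.append((c[i].round(2),sts[i,4],np.round(cv2.boxPoints(r),1).tolist(),sts[i,:4].tolist()))
    return out
E
python3 - <<'E'
from seg import *
t=cv2.imread('pics/top0.png'); s=cv2.imread('pics/scene0.png')
for col,bt,bs in (('orange',(330,190,400,240),(280,170,330,220)),('red',(250,185,285,220),(335,220,365,255)),('blue',(430,230,510,280),(255,130,305,180)),('yellow',(190,225,215,245),(405,290,430,310)),('green',(270,180,350,225),(285,200,350,255))):
    a=blobs(t,col,bt);b=blobs(s,col,bs)
    print(col);[print(' T',x) for x in a];[print(' S',x) for x in b]
    if len(a)==1==len(b): print('  tri',np.round(tri(b[0][0],a[0][0])[0]*1000,1),tri(b[0][0],a[0][0])[1])
E
```

```text
orange
 T (array([365.  , 215.71]), np.int32(63), [[356.0, 214.0], [373.0, 214.0], [373.0, 217.0], [356.0, 217.0]], [356, 214, 18, 4])
 S (array([302.77, 191.36]), np.int32(22), [[298.20001220703125, 189.0], [299.3999938964844, 187.5], [307.20001220703125, 193.8000030517578], [306.0, 195.1999969482422]], [299, 188, 9, 8])
  tri [567.5 -62.7 100.8] 0.0016350513289050549
red
 T (array([265.96, 201.08]), np.int32(76), [[263.0, 194.0], [268.0, 194.0], [268.0, 208.0], [263.0, 208.0]], [263, 194, 6, 15])
 S (array([348.4 , 238.25]), np.int32(212), [[342.0, 229.0], [355.0, 229.0], [355.0, 248.0], [342.0, 248.0]], [342, 229, 14, 20])
  tri [599.7 190.6 126.2] 0.002310917618699223
blue
 T (array([451.28, 251.22]), np.int32(46), [[447.79998779296875, 254.6999969482422], [449.8999938964844, 246.5], [454.79998779296875, 247.6999969482422], [452.79998779296875, 255.89999389648438]], [448, 247, 7, 9])
 T (array([490.16, 260.52]), np.int32(56), [[482.0, 257.0], [494.0, 257.0], [494.0, 265.0], [482.0, 265.0]], [482, 257, 13, 9])
 S (array([277.51, 147.99]), np.int32(68), [[274.70001220703125, 141.0]
[... 419 characters left out ...]
0, 231.0], [204.0, 233.0], [200.0, 233.0]], [200, 231, 5, 3])
 S (array([418.08, 304.03]), np.int32(37), [[415.0, 301.0], [421.0, 301.0], [421.0, 307.0], [415.0, 307.0]], [415, 301, 7, 7])
  tri [531.6 383.3  20.1] 0.0008375134296171034
green
 T (array([308.07, 204.35]), np.int32(1014), [[280.1000061035156, 192.60000610351562], [335.1000061035156, 190.39999389648438], [336.1000061035156, 215.0], [281.0, 217.10000610351562]], [281, 191, 56, 27])
 S (array([322.05, 229.11]), np.int32(710), [[297.29998779296875, 223.8000030517578], [315.0, 204.0], [346.79998779296875, 232.39999389648438], [329.1000061035156, 252.1999969482422]], [298, 208, 47, 44])
  tri [601.6  84.2  80.7] 0.005490634667001899
```

```bash
python3 - <<'E'
from h import *
t=cv2.imread('pics/top0.png')
cv2.imwrite('pics/c5.png',cv2.resize(t[180:240,255:385],None,fx=6,fy=6,interpolation=cv2.INTER_CUBIC))
s=cv2.imread('pics/scene0.png')
cv2.imwrite('pics/c6.png',cv2.resize(s[180:280,285:365],None,fx=6,fy=6,interpolation=cv2.INTER_CUBIC))
E
```

```text
(no output)
```

View pics/c5.png

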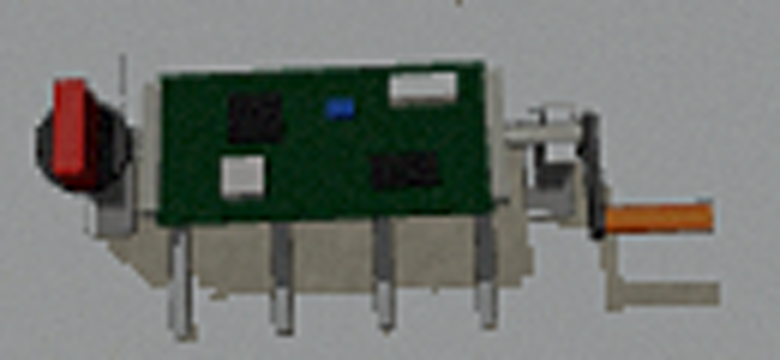

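View pics/c6.png

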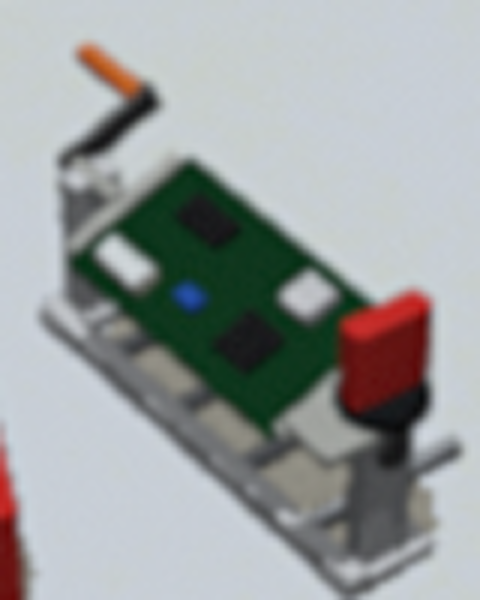

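```bash
python3 - <<'E'
from h import *
P=[]
for u,v in ((181,332),(284,328),(387,325),(488,323)):
    p=onz('top',(255+u/6,180+v/6),.01)*1000; P.append(p); print(np.round(p,1))
P=np.array(P); d=P[0]-P[3]; yaw=np.arctan2(-d[0],d[1]); print('len',np.linalg.norm(d),'yaw',np.degrees(yaw))
m=P.mean(0); ex=np.array([np.cos(yaw),np.sin(yaw),0]); ey=np.array([-ex[1],ex[0],0])
print('frame origin',m+75*ex)
p,e=tri((303.5,191.8),(364.8,216.2)); print('rod',p*1000,e)
k,e=tri((285+385/6,180+307/6),(255+70/6,180+110/6)); 
# knob top centre z=.147
kt=onz('top',(255+70/6,180+83/6),.147); print(k*1000,e)
for c in ((57,80),(85,80),(85,172),(57,178)): print('T',np.round(onz('top',(255+c[0]/6,180+c[1]/6),.147)*1000,1))
for c in ((342,322),(418,292),(430,302),(352,336)): print('S',np.round(onz('scene',(285+c[0]/6,180+c[1]/6),.147)*1000,1))
O=m+75*ex; print('knob pred',O+104*ey,'crank dir pred a=.35',O-45*np.cos(.35)*ex-143*ey)
E
```

```text
[523.7 151.7  10. ]
[526.  103.6  10. ]
[527.7  55.5  10. ]
[529.    8.4  10. ]
len 143.39135091787085 yaw 2.121443932951077
frame origin [601.57269332  82.59217923  10.        ]
rod [566.11008825 -61.98226373  99.17670925] 0.0006625511461753346
[600.17794503 187.85754829 147.81829324] 0.003943771204435585
T [614.5 192.5 147. ]
T [614.6 180.9 147. ]
T [575.8 179.6 147. ]
T [573.2 191.1 147. ]
S [617.8 185.9 147. ]
S [581.6 188.8 147. ]
S [581.4 196.5 147. ]
S [619.6 195.  147. ]
knob pred [597.72285023 186.52089859  10.        ] crank dir pred a=.35 [564.62342817 -61.8746146   10.        ]
```

```bash
cat > plan.py <<'E'
# usage: plan.py x y z yaw_deg(tool x axis in world) nrows   (mm) -> suggests shifts
import sys; from h import *
x,y,z,yaw=map(float,sys.argv[1:5]); n=int(sys.argv[5])
s=observe(); M=R.from_rotvec(s['tool_rot']).as_matrix(); p=s['ee_pos']*1000
cur=np.degrees(np.arctan2(M[1,0],M[0,0])); d=((cur-yaw)+180)%360-180
print('cur',np.round(p,1),'yaw',round(cur,2),'need twist',round(d,2),'F',np.round(s['contact_force'],1),'w',round(s['width']*1000,1),'t',round(s['time'],1),'q6',round(s['q'][5],2))
step=(np.array([x,y,z])-p)/n; A=M.copy()
for i in range(n):
    print(np.round(A.T@step/10,2).tolist(),round(d/n,2)); A=A@R.from_rotvec([0,np.radians(d/n),0]).as_matrix()
E
python3 plan.py 566 -62 180 2.1 12
```

```text
cur [ 145.4 -555.8  230.5] yaw -75.34 need twist -77.44 F [ 0.7 -0.2  0.1] w 85.2 t 0.1 q6 1.43
[-3.09, 0.43, 4.43] -6.45
[-2.58, 0.43, 4.75] -6.45
[-2.03, 0.43, 5.01] -6.45
[-1.45, 0.43, 5.21] -6.45
[-0.86, 0.43, 5.34] -6.45
[-0.25, 0.43, 5.4] -6.45
[0.36, 0.43, 5.39] -6.45
[0.96, 0.43, 5.32] -6.45
[1.55, 0.43, 5.18] -6.45
[2.13, 0.43, 4.97] -6.45
[2.67, 0.43, 4.7] -6.45
[3.18, 0.43, 4.37] -6.45
```

```bash
python3 -m inch '{"hand":[8,7,6,5,5],"translation":[[-3.1,0.3,4.4],[-2.6,0.3,4.75],[-2,0.3,5],[-1.5,0.3,5.2],[-0.9,0.3,5.3]],"twist":[-6.5,-6.5,-6.5,-6.5,-6.5]}' 
python3 -m inch '{"hand":[5,5,5,5,5],"translation":[[-0.3,0.3,5.4],[0.4,0.3,5.4],[1,0.3,5.3],[1.5,0.3,5.2],[2.1,0.3,5]],"twist":[-6.5,-6.5,-6.5,-6.5,-6.5]}' 
python3 plan.py 566 -63 150 2.1 4
```

```text
time: 0.72
ee_pos: [0.3198, -0.3483, 0.2159]
tool_rot: [-1.491, 0.582, -0.582]
contact_force: [1.7, -0.5, 0.2]
width: 0.0501
time: 1.35
ee_pos: [0.4936, -0.141, 0.2009]
tool_rot: [-1.566, 0.139, -0.139]
contact_force: [0.6, -1.5, -0.5]
width: 0.0503
cur [ 493.6 -141.   200.9] yaw -10.13 need twist -12.23 F [ 0.6 -1.5 -0.5] w 50.3 t 1.4 q6 1.31
[1.44, 1.27, 2.24] -3.06
[1.56, 1.27, 2.16] -3.06
[1.67, 1.27, 2.07] -3.06
[1.78, 1.27, 1.98] -3.06
```

```bash
python3 -m inch '{"hand":[5,5,5,5,5],"translation":[[1.4,1.3,2.2],[1.6,1.3,2.2],[1.7,1.3,2.1],[1.8,1.3,2],[0,0,0]],"twist":[-3.05,-3.05,-3.05,-3.05,0]}' 
python3 plan.py 566 -64 81 2.1 2
python3 - <<'E'
from h import *
grab('top','d1',330,180,80,60,8); grab('scene','d2',260,150,80,80,7)
E
```

```text
time: 1.98
ee_pos: [0.5659, -0.063, 0.1475]
tool_rot: [-1.57, -0.025, 0.029]
contact_force: [-0.0, 0.5, -0.4]
width: 0.0499
cur [565.9 -63.  147.5] yaw 1.98 need twist -0.12 F [-0.   0.5 -0.4] w 49.9 t 2.0 q6 1.28
[0.01, 3.33, -0.05] -0.06
[0.01, 3.33, -0.05] -0.06
```

View pics/d2.png

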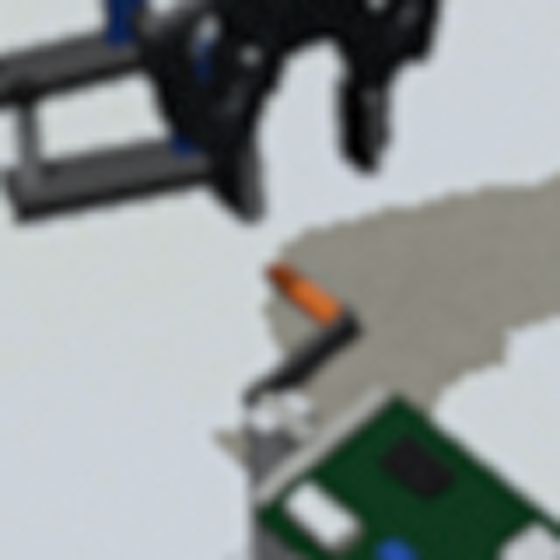

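The gripper straddles the orange rod at (300,290 in the crop). I'll go down and close.

```bash
python3 -m inch '{"hand":[5,5,5,5,5],"translation":[[0,2.2,0],[0,2.2,0],[0,2.2,0],[0,0,0],[0,0,0]],"twist":[0,0,0,0,0]}' 25 
python3 -m inch '{"hand":[3,2,1,0.8,0.8],"translation":[[0,0,0],[0,0,0],[0,0,0],[0,0,0],[0,0,0]],"twist":[0,0,0,0,0]}' 25
python3 plan.py 566 -64 81 2.1 1
```

```text
time: 2.7
ee_pos: [0.5664, -0.0651, 0.0844]
tool_rot: [-1.571, -0.026, 0.024]
contact_force: [-0.3, -0.6, -0.1]
width: 0.0503
time: 3.32
ee_pos: [0.5663, -0.0645, 0.0836]
tool_rot: [-1.571, -0.026, 0.025]
contact_force: [-0.7, 0.3, 3.3]
width: 0.0115
cur [566.3 -64.5  83.6] yaw 1.86 need twist -0.24 F [-0.7  0.3  3.3] w 11.5 t 3.3 q6 1.28
[-0.03, 0.26, 0.05] -0.24
```

```bash
python3 -m inch '{"hand":[0.8,0.8,0.8,0.8,0.8],"translation":[[0.58,-1.11,0],[0.86,-0.91,0],[1.09,-0.64,0],[1.21,-0.31,0],[0,0,0]],"twist":[0,0,0,0,0]}' 25
python3 plan.py 566 -64 81 2.1 1
python3 - <<'E'
from h import *
grab('scene','d3',260,150,110,110,6)
E
```

```text
time: 3.95
ee_pos: [0.6033, -0.0629, 0.115]
tool_rot: [-1.57, -0.025, 0.026]
contact_force: [-6.8, 0.3, 10.7]
width: 0.0112
cur [603.3 -62.9 115. ] yaw 1.88 need twist -0.22 F [-6.8  0.3 10.7] w 11.2 t 4.0 q6 1.3
[-3.73, 3.4, 0.01] -0.22
```

View pics/d3.png

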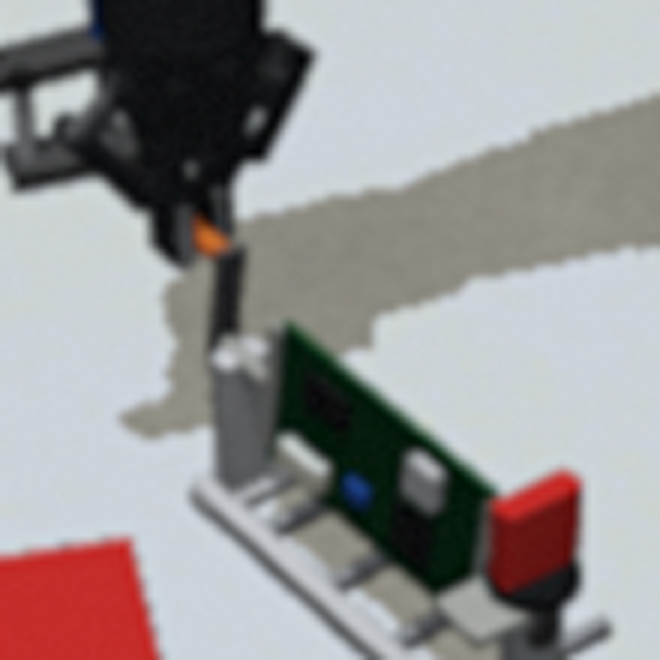

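```bash
python3 -m inch '{"hand":[0.8,0.8,0.8,0.8,0.8],"translation":[[1.26,-0.1,0],[1.2,0.35,0],[1.04,0.69,0],[0.81,0.96,0],[0.5,1.15,0]],"twist":[0,0,0,0,0]}' 25
python3 -m inch '{"hand":[0.8,0.8,0.8,0.8],"translation":[[0.18,1.25,0],[0,0.3,0],[0,0,0],[0,0,0]],"twist":[0,0,0,0]}' 25
python3 plan.py 651 -62 66 2.1 1
python3 - <<'E'
from h import *
grab('scene','d4',260,150,110,110,6)
E
```

```text
time: 4.62
ee_pos: [0.6517, -0.0609, 0.0837]
tool_rot: [-1.57, -0.026, 0.026]
contact_force: [-5.3, 0.1, 5.8]
width: 0.0108
time: 5.12
ee_pos: [0.6536, -0.0609, 0.0691]
tool_rot: [-1.57, -0.026, 0.025]
contact_force: [-5.0, 1.3, 8.4]
width: 0.0107
cur [653.6 -60.9  69.1] yaw 1.89 need twist -0.21 F [-5.   1.3  8.4] w 10.7 t 5.1 q6 1.32
[-0.26, 0.31, -0.1] -0.21
```

View pics/d4.png

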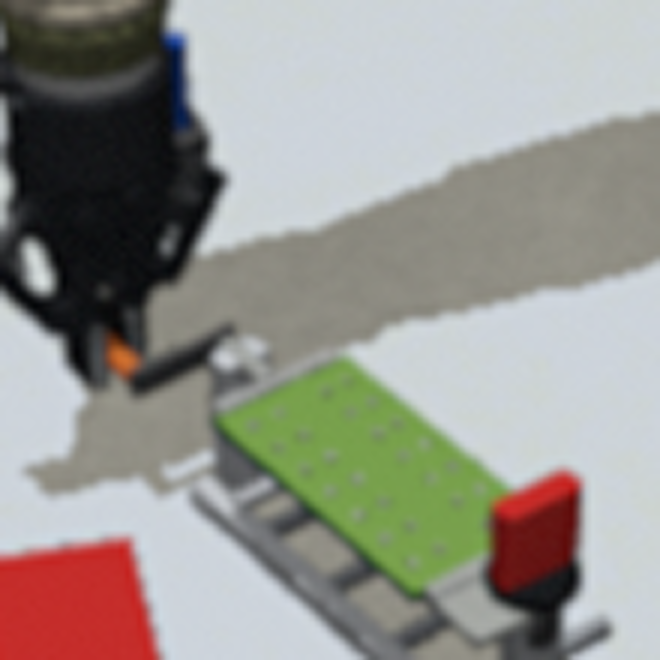

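```bash
python3 -m inch '{"hand":[0.8,0.8,0.8,0.8],"translation":[[0,0.3,0],[0,0.3,0],[0,0,0],[0,0,0]],"twist":[0,0,0,0]}' 25
python3 plan.py 651 -62 66 2.1 1
```

```text
time: 5.68
ee_pos: [0.6539, -0.0609, 0.0677]
tool_rot: [-1.571, -0.029, 0.023]
contact_force: [-13.5, 3.0, 31.6]
width: 0.0109
cur [653.9 -60.9  67.7] yaw 1.9 need twist -0.2 F [-13.5   3.   31.6] w 10.9 t 5.7 q6 1.32
[-0.3, 0.16, -0.1] -0.2
```

```bash
python3 -m inch '{"hand":[0.8,2,4,5,5],"translation":[[0,-0.3,0],[0,0,0],[0,0,0],[0,0,0],[0,-4,0]],"twist":[0,0,0,0,0]}' 25
python3 -m inch '{"hand":[5,5,5,5],"translation":[[0,-5,0],[0,-5,0],[0,0,0],[0,0,0]],"twist":[0,0,0,0]}' 25
python3 plan.py 598 188 200 92.1 9
python3 - <<'E'
from h import *
grab('scene','d5',260,150,110,110,6)
E
```

```text
time: 6.3
ee_pos: [0.6506, -0.061, 0.1001]
tool_rot: [-1.569, -0.019, 0.032]
contact_force: [1.2, -0.1, 0.1]
width: 0.05
time: 6.8
ee_pos: [0.6533, -0.0615, 0.2032]
tool_rot: [-1.571, -0.025, 0.026]
contact_force: [0.4, 0.7, -0.7]
width: 0.0501
cur [653.3 -61.5 203.2] yaw 1.85 need twist -90.25 F [ 0.4  0.7 -0.7] w 50.1 t 6.8 q6 1.32
[-0.52, 0.04, 2.79] -10.03
[-0.03, 0.04, 2.84] -10.03
[0.46, 0.04, 2.8] -10.03
[0.95, 0.04, 2.68] -10.03
[1.4, 0.04, 2.47] -10.03
[1.81, 0.04, 2.19] -10.03
[2.16, 0.04, 1.84] -10.03
[2.45, 0.04, 1.44] -10.03
[2.66, 0.04, 0.99] -10.03
```

View pics/d5.png

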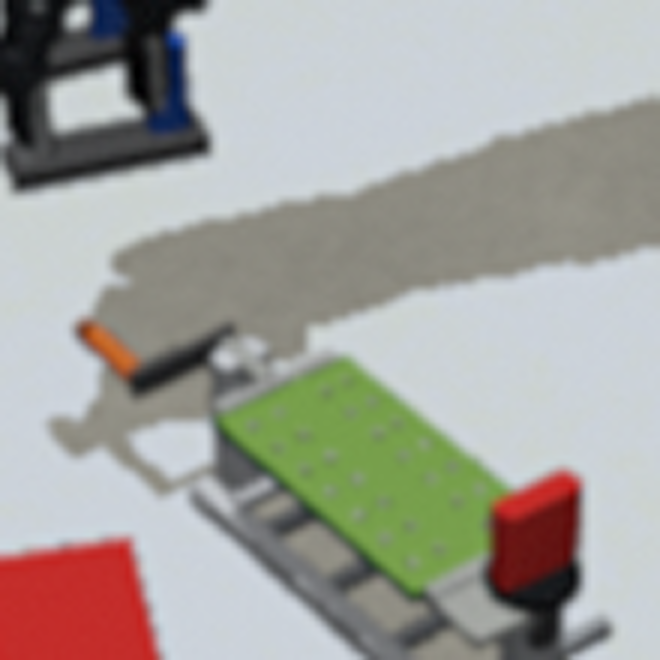

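The board lies flat with the solder side up, and the crank rod is on the far side at crop (105,350). On to the knob.

```bash
python3 -m inch '{"hand":[5,5,5,5,5],"translation":[[-0.5,0,2.8],[0,0,2.8],[0.5,0,2.8],[0.95,0,2.7],[1.4,0,2.5]],"twist":[-10,-10,-10,-10,-10]}'
python3 -m inch '{"hand":[5,5,5,5,5],"translation":[[1.8,0,2.2],[2.2,0,1.8],[2.5,0,1.4],[2.7,0,1],[0,0,0]],"twist":[-10,-10,-10,-10,0]}'
python3 plan.py 598 188 170 92.1 1
```

```text
time: 7.48
ee_pos: [0.6221, 0.0783, 0.2015]
tool_rot: [-1.45, -0.708, 0.713]
contact_force: [0.2, 0.4, -0.3]
width: 0.0503
time: 8.1
ee_pos: [0.5986, 0.191, 0.2017]
tool_rot: [-1.19, -1.232, 1.237]
contact_force: [-0.6, 0.1, -0.2]
width: 0.0504
cur [598.6 191.  201.7] yaw 92.01 need twist -0.09 F [-0.6  0.1 -0.2] w 50.4 t 8.1 q6 0.15
[-0.29, 3.17, 0.06] -0.09
```

```bash
python3 -m inch '{"hand":[5,5,5,5],"translation":[[-0.3,2.9,0],[0,3,0],[0,3,0],[0,0,0]],"twist":[0,0,0,0]}'
python3 plan.py 598 188 112 92.1 1
python3 - <<'E'
from h import *
grab('scene','e1',310,190,80,80,8)
E
```

```text
time: 8.6
ee_pos: [0.5976, 0.1849, 0.1111]
tool_rot: [-1.19, -1.225, 1.236]
contact_force: [-0.2, 0.1, -0.9]
width: 0.0499
cur [597.6 184.9 111.1] yaw 91.72 need twist -0.38 F [-0.2  0.1 -0.9] w 49.9 t 8.6 q6 0.14
[0.31, -0.1, -0.05] -0.38
```

View pics/e1.png

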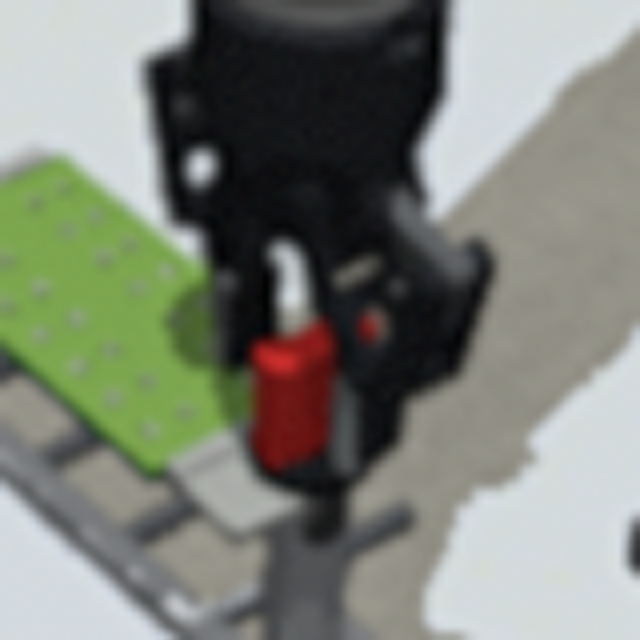

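```bash
python3 -m inch '{"hand":[3,1,1,1,1],"translation":[[0.2,0,0],[0,0,0],[0,0,0],[0,0,0],[0,0,0]],"twist":[0,0,0,0,0]}' 40
python3 plan.py 598 188 112 92.1 1
```

```text
time: 9.28
ee_pos: [0.6014, 0.188, 0.1166]
tool_rot: [-1.197, -1.235, 1.232]
contact_force: [0.7, -2.6, 5.7]
width: 0.0135
cur [601.4 188.  116.6] yaw 91.83 need twist -0.27 F [ 0.7 -2.6  5.7] w 13.5 t 9.3 q6 0.14
[0.01, 0.46, 0.34] -0.27
```

```bash
python3 -m inch '{"hand":[1,1,1,1,1],"translation":[[0,-0.2,0],[0,0,0],[0,0,0],[0,0,0],[0,0,0]],"twist":[9,9,9,9,0]}' 40
python3 plan.py 598 188 112 9 1
python3 -m inch '{"hand":[1,1,1,1,1],"translation":[[0,0,0],[0,0,0],[0,0,0],[0,0,0],[0,0,0]],"twist":[10,10,10,10,0]}' 40
python3 plan.py 598 188 112 9 1
```

```text
time: 9.9
ee_pos: [0.6005, 0.1853, 0.1167]
tool_rot: [-1.44, -0.756, 0.76]
contact_force: [1.1, -9.6, -0.9]
width: 0.0135
cur [600.5 185.3 116.7] yaw 55.65 need twist 46.65 F [ 1.1 -9.6 -0.9] w 13.5 t 9.9 q6 0.77
[0.08, 0.47, 0.37] 46.65
time: 10.52
ee_pos: [0.598, 0.1834, 0.1166]
tool_rot: [-1.569, -0.209, 0.219]
contact_force: [-5.8, -15.8, 4.8]
width: 0.0134
cur [598.  183.4 116.6] yaw 15.59 need twist 6.59 F [ -5.8 -15.8   4.8] w 13.4 t 10.5 q6 1.47
[0.13, 0.46, 0.44] 6.59
```

```bash
python3 -m inch '{"hand":[1,1,1,1],"translation":[[0,0,-0.2],[0,0,0],[0,0,0],[0,0,0]],"twist":[5,5,0,0]}' 40
python3 plan.py 598 188 112 9 1
python3 - <<'E'
from h import *
print(observe()['wrist_torque'])
grab('scene','e2',310,190,80,80,8); grab('top','e3',245,180,60,50,10)
E
```

```text
time: 11.02
ee_pos: [0.5976, 0.1833, 0.1167]
tool_rot: [-1.576, -0.077, 0.087]
contact_force: [-7.0, -11.0, 6.0]
width: 0.0134
cur [597.6 183.3 116.7] yaw 6.01 need twist -2.99 F [ -7. -11.   6.] w 13.4 t 11.0 q6 1.64
[0.1, 0.47, 0.47] -2.99
[-2.40896294  1.49795874  1.89640681]
```

View pics/e2.png

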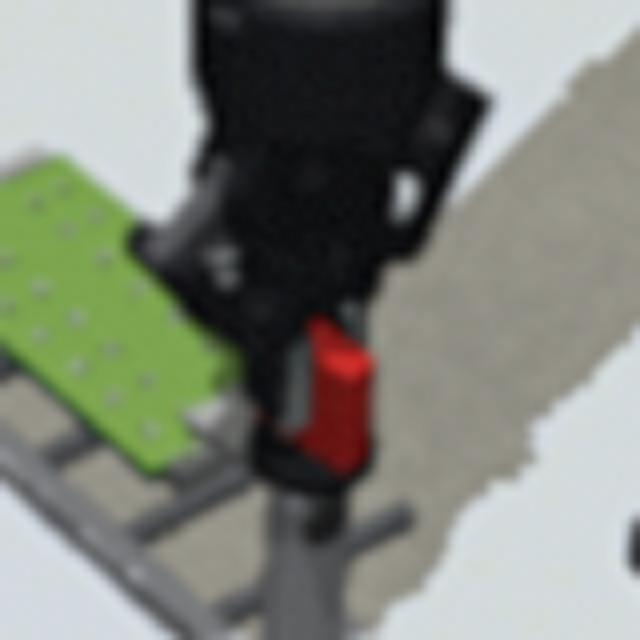

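```bash
python3 -m inch '{"hand":[1.4,3,5,5,5],"translation":[[0,0,0],[0,0,0],[0,0,0],[0,-5,0],[0,-5,0]],"twist":[-3,0,0,0,0]}' 
python3 -m inch '{"hand":[5,5,5,5,5],"translation":[[0,-2,-6],[-2,0,-6],[-2,0,-6],[-2,0,-6],[0,0,0]],"twist":[0,0,0,0,0]}' 
python3 - <<'E'
from h import *
grab('scene','e2',310,190,80,80,8); grab('top','e3',420,190,100,100,6); st()
E
```

```text
time: 11.75
ee_pos: [0.6006, 0.1867, 0.2176]
tool_rot: [-1.567, -0.12, 0.122]
contact_force: [-0.4, 0.7, 0.2]
width: 0.0499
time: 12.38
ee_pos: [0.5786, -0.0611, 0.237]
tool_rot: [-1.568, -0.117, 0.115]
contact_force: [-0.7, 0.5, 0.5]
width: 0.0501
t 12.47 tcp [579.  -57.6 236.9] F [ 0.5 -0.4  0.9] w 50.1
axes x,y,z cols
 [[ 0.988  0.001 -0.152]
 [ 0.152  0.     0.988]
 [ 0.001 -1.     0.   ]]
q [-0.24  0.32  0.08  1.32  0.    1.18]
```

View pics/e2.png

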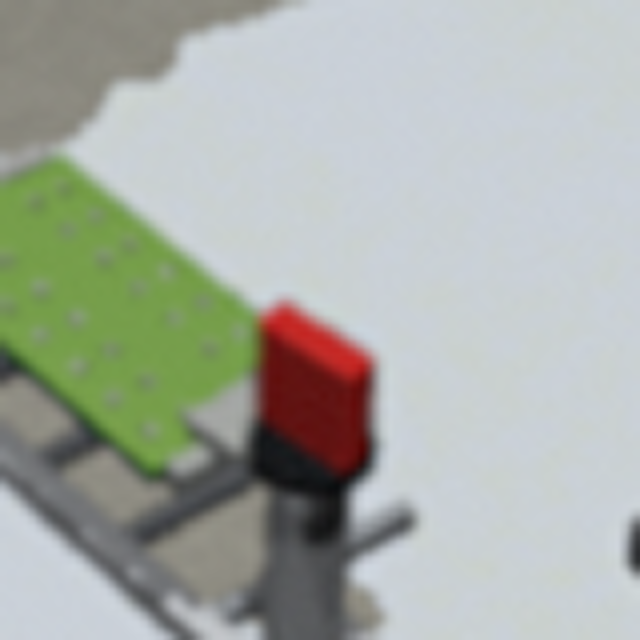

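View pics/e3.png

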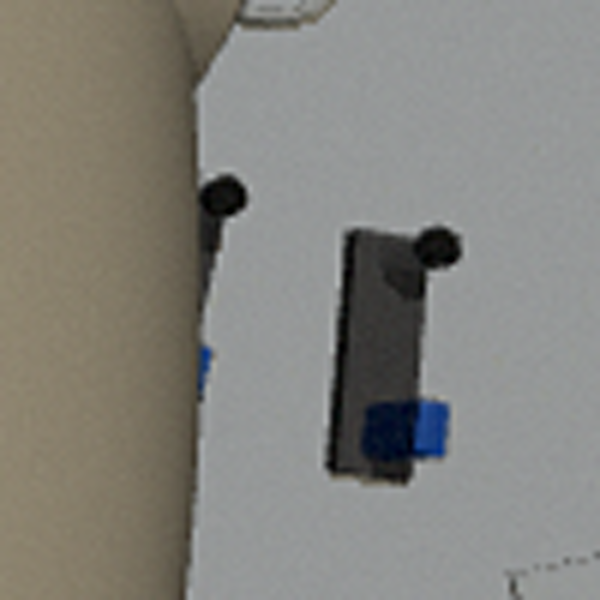

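View pics/e3_full.png

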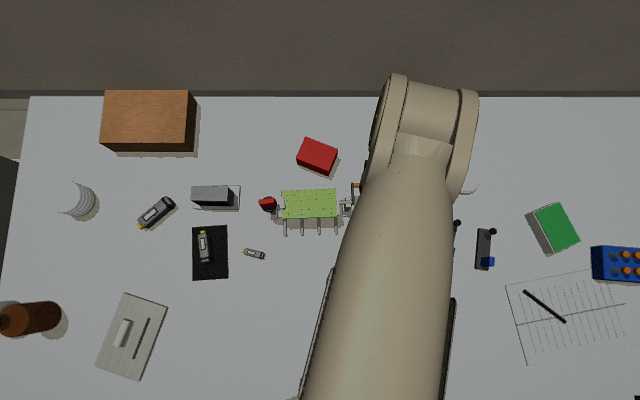

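The knob bar now lies along the frame's y axis with the tongue over the board's end. The sleds have not moved. I'll compute their poses.

```bash
python3 - <<'E'
from h import *
t=lambda u,v:(420+u/6,190+v/6)
sc=lambda u,v:(240+u/4,130+v/4)
for nm,h,p,hs,ps,ft in (('near',(191,371),(223,195),(189,108),(93,135),((154,176),(222,192),(181,434),(100,410))),('far',(431,428),(437,247),(150,47),(62,75),((347,230),(426,240),(410,484),(330,472)))):
    H=onz('top',t(*h),.07)*1000; P=onz('top',t(*p),.064)*1000
    Hs=onz('scene',sc(*hs),.07)*1000; Ps=onz('scene',sc(*ps),.064)*1000
    d=P-H; print(nm,'H',np.round(H,1),'P',np.round(P,1),'len',np.hypot(*d[:2]).round(1),'yaw',np.degrees(np.arctan2(d[1],d[0])).round(1),'Hs',np.round(Hs,1),'Ps',np.round(Ps,1))
    F=np.array([onz('top',t(*q),.012)*1000 for q in ft]); f=(F[0]+F[1])/2; b=(F[2]+F[3])/2; dd=f-b
    u=dd/np.linalg.norm(dd); print('  foot len',np.linalg.norm(dd).round(1),'w',np.linalg.norm(F[0]-F[1]).round(1),'yaw',np.degrees(np.arctan2(dd[1],dd[0])).round(1),'handle',np.round(b+20*u,1))
E
```

```text
near H [ 478.1 -289.7   70. ] P [ 556.  -310.2   64. ] len 80.6 yaw -14.7 Hs [ 484.6 -283.1   70. ] Ps [ 563.5 -301.6   64. ]
  foot len 113.4 w 31.9 yaw -14.2 handle [ 477.6 -289.8   12. ]
far H [ 454.6 -391.1   70. ] P [ 533.6 -402.3   64. ] len 79.8 yaw -8.1 Hs [ 461.1 -383.5   70. ] Ps [ 539.6 -396.    64. ]
  foot len 112.1 w 36.2 yaw -7.9 handle [ 453.8 -390.    12. ]
```

```bash
python3 plan.py 479 -289 150 75.7 7
```

```text
cur [579.  -57.6 236.9] yaw 8.74 need twist -66.96 F [ 0.5 -0.4  0.9] w 50.1 t 12.5 q6 1.18
[-1.91, 1.24, -3.05] -9.57
[-2.4, 1.24, -2.69] -9.57
[-2.81, 1.24, -2.25] -9.57
[-3.14, 1.24, -1.76] -9.57
[-3.39, 1.24, -1.21] -9.57
[-3.55, 1.24, -0.63] -9.57
[-3.6, 1.24, -0.03] -9.57
```

```bash
python3 -m inch '{"hand":[5,5,5,5,5],"translation":[[-1.9,1.2,-3],[-2.4,1.2,-2.7],[-2.8,1.2,-2.2],[-3.1,1.2,-1.8],[-3.4,1.2,-1.2]],"twist":[-9.6,-9.6,-9.6,-9.6,-9.6]}' 
python3 -m inch '{"hand":[5,5,5,5],"translation":[[-3.5,1.2,-0.6],[-3.6,1.2,0],[0,0,0],[0,0,0]],"twist":[-9.6,-9.6,0,0]}' 
python3 plan.py 479 -289 24 75.7 5
python3 - <<'E'
from h import *
grab('scene','f1',230,110,110,100,7)
E
```

```text
time: 13.1
ee_pos: [0.509, -0.2209, 0.1765]
tool_rot: [-1.427, -0.781, 0.78]
contact_force: [0.0, -0.3, 0.3]
width: 0.0498
time: 13.6
ee_pos: [0.4806, -0.286, 0.1529]
tool_rot: [-1.314, -1.029, 1.028]
contact_force: [0.5, 0.6, 0.8]
width: 0.0496
cur [ 480.6 -286.   152.9] yaw 76.07 need twist 0.37 F [0.5 0.6 0.8] w 49.6 t 13.6 q6 -0.44
[-0.07, 2.58, 0.02] 0.07
[-0.07, 2.58, 0.02] 0.07
[-0.07, 2.58, 0.02] 0.07
[-0.07, 2.58, 0.02] 0.07
[-0.07, 2.58, 0.02] 0.07
```

View pics/f1.png

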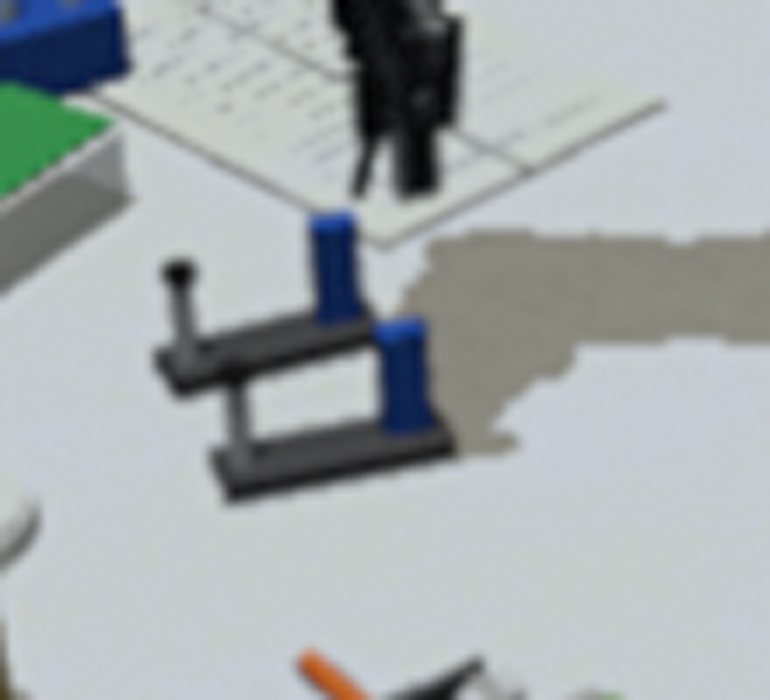

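Both sleds stand where I measured them, with the near handle at crop (405,375), and the jaws are above it. Going down.

```bash
python3 -m inch '{"hand":[5,5,5,5,5],"translation":[[-0.1,2.7,0],[-0.1,2.7,0],[-0.1,2.6,0],[0,2.6,0],[0,2.3,0]],"twist":[0.2,0.2,0,0,0]}' 
python3 -m inch '{"hand":[5,3,1,1,1],"translation":[[0,0,0],[0,0,0],[0,0,0],[0,0,0],[0,0,0]],"twist":[0,0,0,0,0]}' 60
python3 plan.py 479 -289 24 75.7 1
```

```text
time: 14.28
ee_pos: [0.4801, -0.2889, 0.0235]
tool_rot: [-1.317, -1.024, 1.024]
contact_force: [0.6, -0.7, -0.1]
width: 0.0501
time: 14.9
ee_pos: [0.4801, -0.2909, 0.0253]
tool_rot: [-1.32, -1.024, 1.022]
contact_force: [1.4, 0.7, 6.0]
width: 0.0134
cur [ 480.1 -290.9   25.3] yaw 75.66 need twist -0.04 F [1.4 0.7 6. ] w 13.4 t 14.9 q6 -0.44
[0.16, 0.13, 0.16] -0.04
```

```bash
python3 -m inch '{"hand":[1,1,1,1,1],"translation":[[0,-2,0],[0,-2.5,0],[0,-2.5,0],[0,0,0],[0,0,0]],"twist":[0,0,0,0,0]}' 60
python3 plan.py 419 124 95 92.1 9
python3 - <<'E'
from h import *
grab('scene','f2',230,110,110,100,7)
E
```

```text
time: 15.52
ee_pos: [0.4784, -0.2899, 0.0928]
tool_rot: [-1.316, -1.022, 1.023]
contact_force: [-0.5, 0.3, -1.8]
width: 0.0134
cur [ 478.4 -289.9   92.8] yaw 75.65 need twist -16.45 F [-0.5  0.3 -1.8] w 13.4 t 15.5 q6 -0.44
[4.29, -0.02, 1.78] -1.83
[4.35, -0.02, 1.64] -1.83
[4.4, -0.02, 1.5] -1.83
[4.44, -0.02, 1.36] -1.83
[4.48, -0.02, 1.22] -1.83
[4.52, -0.02, 1.08] -1.83
[4.55, -0.02, 0.93] -1.83
[4.58, -0.02, 0.79] -1.83
[4.6, -0.02, 0.64] -1.83
```

View pics/f2.png

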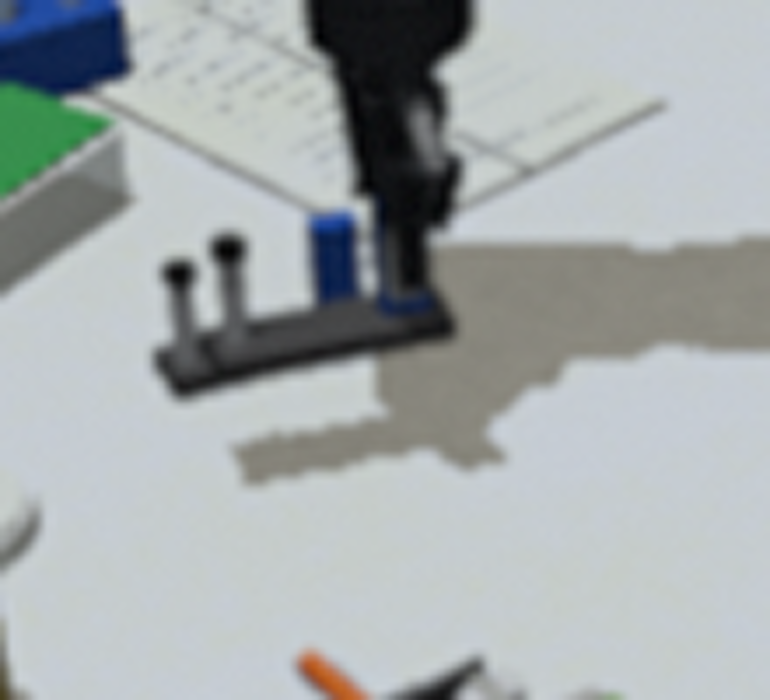

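```bash
python3 -m inch '{"hand":[1,1,1,1,1],"translation":[[2.3,0,0.9],[4,0,1.6],[4.4,0,1.6],[4.4,0,1.4],[4.4,0,1.3]],"twist":[-1,-1.5,-1.8,-1.8,-1.8]}' 60
python3 plan.py 419 124 95 92.1 5
```

```text
time: 16.2
ee_pos: [0.4491, -0.0839, 0.0925]
tool_rot: [-1.258, -1.125, 1.127]
contact_force: [1.4, 0.2, -2.2]
width: 0.0133
cur [449.1 -83.9  92.5] yaw 83.59 need twist -8.51 F [ 1.4  0.2 -2.2] w 13.3 t 16.2 q6 -0.25
[4.07, -0.05, 1.06] -1.7
[4.1, -0.05, 0.94] -1.7
[4.12, -0.05, 0.82] -1.7
[4.14, -0.05, 0.7] -1.7
[4.16, -0.05, 0.57] -1.7
```

```bash
python3 -m inch '{"hand":[1,1,1,1,1],"translation":[[4.1,0,1],[4.1,0,0.9],[4.1,0,0.8],[4.1,0,0.7],[3,0,0.5]],"twist":[-1.7,-1.7,-1.7,-1.7,-1.7]}' 60
python3 -m inch '{"hand":[1,1,1],"translation":[[0,0,0],[0,0,0],[0,0,0]],"twist":[0,0,0]}' 60
python3 plan.py 419 124 28 92.1 3
python3 - <<'E'
from h import *
grab('scene','f3',270,170,110,100,7);grab('top','f4',230,170,150,120,5)
E
```

```text
time: 16.82
ee_pos: [0.4209, 0.1118, 0.0926]
tool_rot: [-1.19, -1.235, 1.238]
contact_force: [1.5, 0.9, -1.5]
width: 0.013
time: 17.2
ee_pos: [0.4224, 0.1096, 0.0934]
tool_rot: [-1.193, -1.234, 1.235]
contact_force: [0.8, 0.1, -1.2]
width: 0.0135
cur [422.4 109.6  93.4] yaw 91.97 need twist -0.13 F [ 0.8  0.1 -1.2] w 13.5 t 17.2 q6 0.04
[0.49, 2.18, 0.1] -0.04
[0.49, 2.18, 0.09] -0.04
[0.49, 2.18, 0.09] -0.04
```

View pics/f3.png

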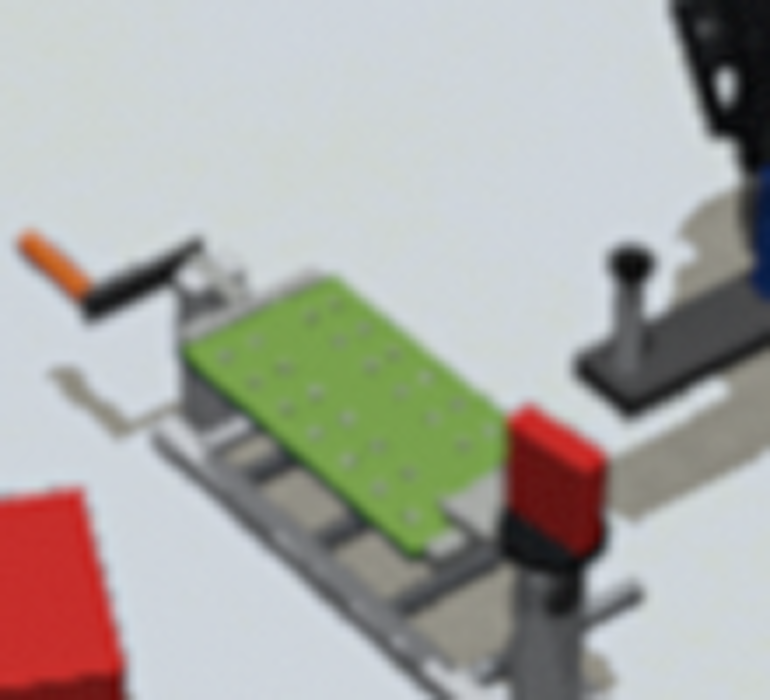

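View pics/f4.png

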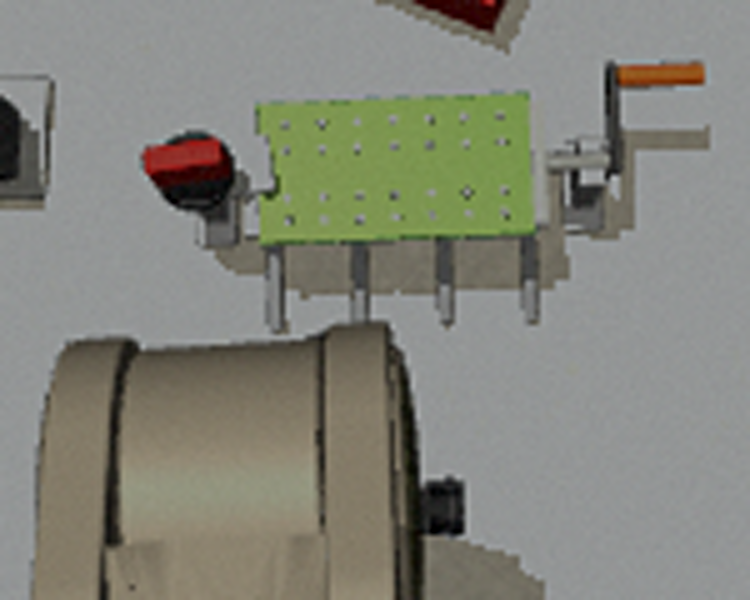

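```bash
python3 - <<'E'
from h import *
print(onz('scene',(270+630/7,170+258/7),.132)*1000)
im=cv2.imread('pics/f4_full.png')
# rib mouths again in f4: ends
for u,v in ((276,326),(360,322),(446,320),(531,318)): print(np.round(onz('top',(230+u/5,170+v/5),.01)*1000,1))
E
python3 -m inch '{"hand":[1,1,1,1,1],"translation":[[0.7,1,0],[0.8,1.5,0],[0,1.5,0],[0,0,0],[0,0,0]],"twist":[0,0,0,0,0]}' 60
python3 plan.py 420 124 28 92.1 3
```

```text
[505.35660793 114.63786784 132.        ]
[524.1 151.6  10. ]
[526.7 104.5  10. ]
[528.2  56.4  10. ]
[529.7   8.8  10. ]
time: 17.92
ee_pos: [0.422, 0.1254, 0.0538]
tool_rot: [-1.192, -1.235, 1.235]
contact_force: [-0.2, 0.0, -2.8]
width: 0.0134
cur [422.  125.4  53.8] yaw 92.04 need twist -0.06 F [-0.2  0.  -2.8] w 13.4 t 17.9 q6 0.07
[-0.04, 0.86, 0.07] -0.02
[-0.04, 0.86, 0.07] -0.02
[-0.04, 0.86, 0.07] -0.02
```

```bash

python3 -m inch '{"hand":[1,1,1,1,1],"translation":[[-0.1,1,0],[0,1,0],[0,0.7,0],[0,0,0],[0,0,0]],"twist":[0,0,0,0,0]}' 60
python3 plan.py 420 124 26 92.1 3
python3 - <<'E'
from h import *
grab('scene','f5',300,170,110,110,7)
E
```

```text
time: 18.55
ee_pos: [0.4219, 0.1243, 0.0267]
tool_rot: [-1.192, -1.235, 1.236]
contact_force: [0.3, 0.2, -1.5]
width: 0.0132
cur [421.9 124.3  26.7] yaw 92.05 need twist -0.05 F [ 0.3  0.2 -1.5] w 13.2 t 18.6 q6 0.07
[-0.01, 0.02, 0.06] -0.02
[-0.01, 0.02, 0.06] -0.02
[-0.01, 0.02, 0.06] -0.02
```

View pics/f5.png

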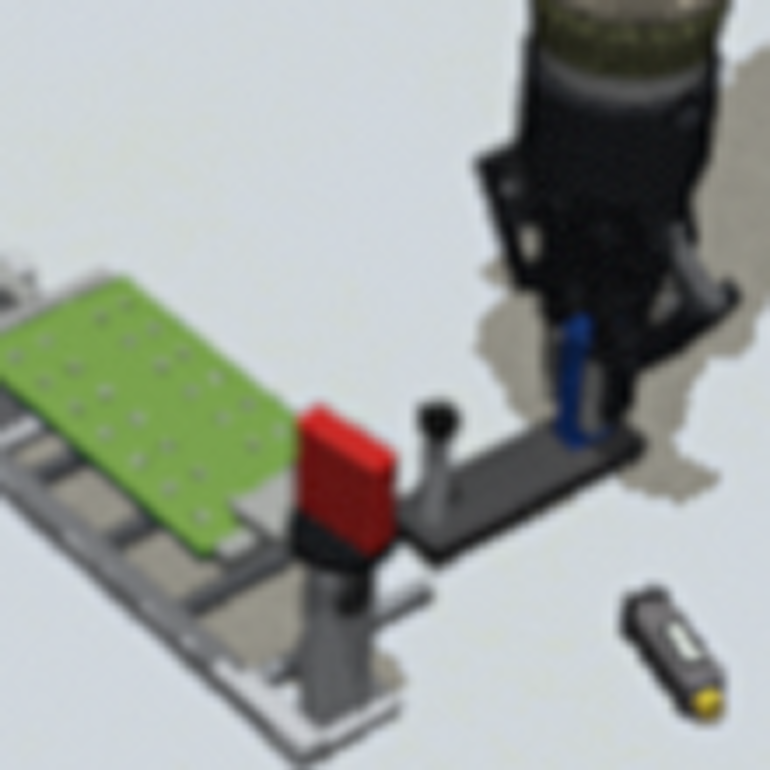

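```bash

python3 -m inch '{"hand":[1,1,1,1,1],"translation":[[0,0.1,-0.8],[0,0,-1],[0,0,-1],[0,0,-1],[0,0,-1]],"twist":[0,0,0,0,0]}' 60
python3 -m inch '{"hand":[1,1,1,1,1],"translation":[[0,0,-1],[0,0,-1],[0,0,-0.8],[0,0,-0.6],[0,0,0]],"twist":[0,0,0,0,0]}' 60
python3 plan.py 520 128 26 92.1 1
```

```text
time: 19.23
ee_pos: [0.4707, 0.1261, 0.0257]
tool_rot: [-1.192, -1.235, 1.236]
contact_force: [0.2, 1.0, -1.6]
width: 0.0137
time: 19.85
ee_pos: [0.5043, 0.1273, 0.0257]
tool_rot: [-1.192, -1.236, 1.235]
contact_force: [0.5, -0.1, -1.9]
width: 0.0133
cur [504.3 127.3  25.7] yaw 92.05 need twist -0.05 F [ 0.5 -0.1 -1.9] w 13.3 t 19.9 q6 0.06
[0.01, -0.03, -1.57] -0.05
```

Sliding freely with no side force. Now the last stretch to the stop.

```bash

python3 -m inch '{"hand":[1,1,1,1,1],"translation":[[0,0,-0.6],[0,0,-0.5],[0,0,-0.4],[0,0,0],[0,0,0]],"twist":[0,0,0,0,0]}' 60
python3 -m inch '{"hand":[1,1,1,1],"translation":[[0,0,-0.3],[0,0,-0.3],[0,0,0],[0,0,0]],"twist":[0,0,0,0]}' 60
python3 plan.py 520 128 26 92.1 1
```

```text
time: 20.48
ee_pos: [0.5189, 0.1278, 0.0257]
tool_rot: [-1.192, -1.236, 1.236]
contact_force: [0.4, -0.3, -1.2]
width: 0.0133
time: 20.98
ee_pos: [0.5192, 0.1278, 0.0257]
tool_rot: [-1.185, -1.229, 1.241]
contact_force: [-16.1, -1.9, 13.3]
width: 0.0131
cur [519.2 127.8  25.7] yaw 92.09 need twist -0.01 F [-16.1  -1.9  13.3] w 13.1 t 21.0 q6 0.05
[0.02, -0.03, -0.08] -0.01
```

Stop contact at x = 519 mm, as predicted. I'll ease off, release and rise.

```bash

python3 -m inch '{"hand":[1,1.5,3,4,4],"translation":[[0,0,0.4],[0,0.05,0],[0,0,0],[0,0,0],[0,-3,0]],"twist":[0,0,0,0,0]}' 60
python3 -m inch '{"hand":[4,4,4,4,4],"translation":[[0,-4,0],[0,-4,0],[-4,-2,2],[-6,0,2],[-6,0,2]],"twist":[0,0,0,0,0]}' 60
python3 plan.py 455.5 -390 150 82 8
python3 - <<'E'
from h import *
grab('scene','g1',300,170,110,110,7); grab('top','g2',240,170,100,100,6)
E
```

```text
time: 21.6
ee_pos: [0.5191, 0.1277, 0.0535]
tool_rot: [-1.189, -1.232, 1.238]
contact_force: [-0.8, 0.1, -0.6]
width: 0.0399
time: 22.22
ee_pos: [0.4672, -0.0341, 0.1559]
tool_rot: [-1.193, -1.238, 1.236]
contact_force: [-0.2, -0.9, -0.2]
width: 0.0399
cur [467.2 -34.1 155.9] yaw 92.14 need twist 10.14 F [-0.2 -0.9 -0.2] w 39.9 t 22.2 q6 -0.28
[-4.44, 0.08, 0.31] 1.27
[-4.45, 0.08, 0.21] 1.27
[-4.45, 0.08, 0.12] 1.27
[-4.45, 0.08, 0.02] 1.27
[-4.45, 0.08, -0.08] 1.27
[-4.45, 0.08, -0.18] 1.27
[-4.44, 0.08, -0.28] 1.27
[-4.44, 0.08, -0.38] 1.27
```

View pics/g1.png

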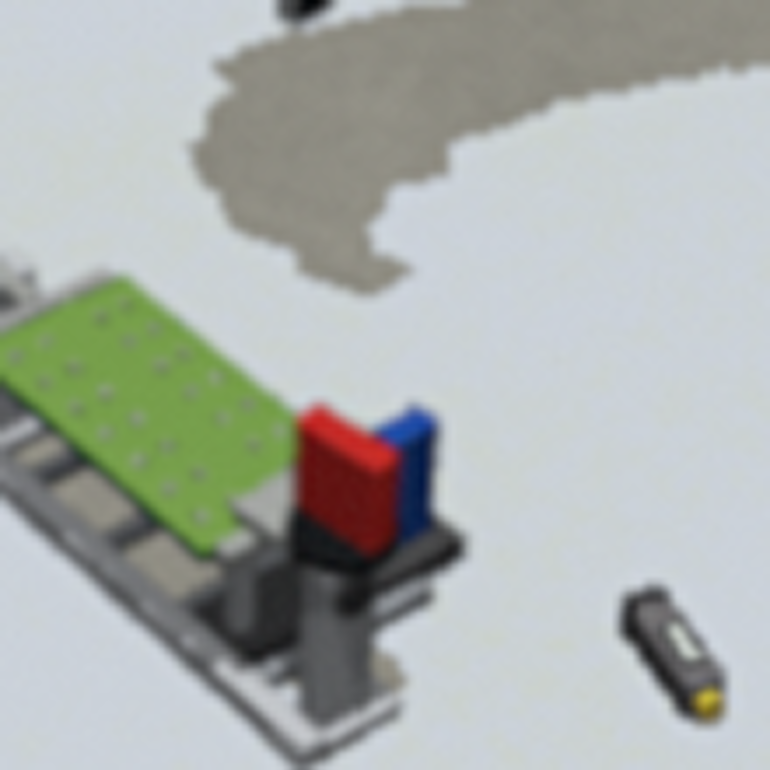

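View pics/g2_full.png

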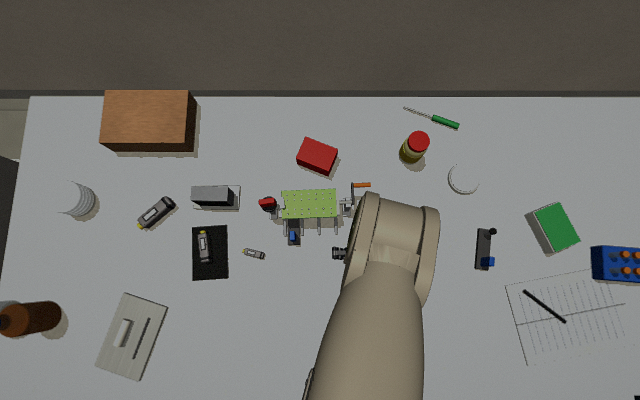

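Sled A is in the +y lane, its foot at the stop bar (crop 265,640). The second sled is still at top (485,250).

```bash

python3 -m inch '{"hand":[4,4,4,4,5],"translation":[[-4.4,0,0.3],[-4.4,0,0.2],[-4.4,0,0.1],[-4.4,0,0],[-4.4,0,-0.1]],"twist":[1.3,1.3,1.3,1.3,1.3]}' 60
python3 -m inch '{"hand":[5,5,5,5,5],"translation":[[-4.4,0,-0.2],[-4.4,0,-0.3],[-4.4,0,-0.4],[0,0,0],[0,0,0]],"twist":[1.3,1.3,0,0,0]}' 60
python3 plan.py 455.5 -390 24 82 5
python3 - <<'E'
from h import *
grab('scene','g3',230,110,110,100,7); t=grab('top','g4',420,190,100,100,6)
E
```

```text
time: 22.95
ee_pos: [0.4604, -0.2539, 0.1553]
tool_rot: [-1.246, -1.152, 1.151]
contact_force: [0.7, -0.5, -0.3]
width: 0.0499
time: 23.58
ee_pos: [0.4558, -0.3842, 0.1548]
tool_rot: [-1.264, -1.118, 1.118]
contact_force: [0.5, -0.4, 0.3]
width: 0.0498
cur [ 455.8 -384.2  154.8] yaw 82.96 need twist 0.96 F [ 0.5 -0.4  0.3] w 49.8 t 23.6 q6 -0.71
[-0.12, 2.62, -0.01] 0.19
[-0.12, 2.62, -0.01] 0.19
[-0.12, 2.62, -0.01] 0.19
[-0.12, 2.62, -0.01] 0.19
[-0.12, 2.62, -0.01] 0.19
```

View pics/g3.png

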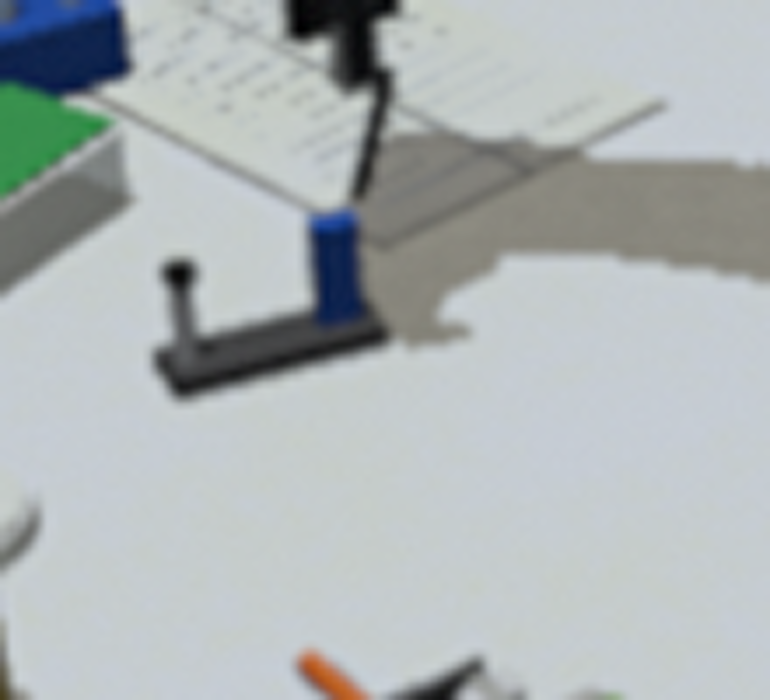

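The second sled hasn't moved (handle at crop 335,265). Going down to grasp it.

```bash
python3 -m inch '{"hand":[5,5,5,5,5],"translation":[[-0.2,2.7,0],[-0.2,2.7,0],[-0.2,2.6,0],[0,2.6,0],[0,2.3,0]],"twist":[0.5,0.5,0,0,0]}' 
python3 -m inch '{"hand":[5,3,1,1,1],"translation":[[0,0.1,0],[0,0,0],[0,0,0],[0,0,0],[0,0,0]],"twist":[0,0,0,0,0]}' 60
python3 plan.py 455.5 -390 24 82 1
python3 -m inch '{"hand":[1,1,1,1,1],"translation":[[0,-2,0],[0,-2.5,0],[0,-2.5,0],[0,0,0],[0,0,0]],"twist":[0,0,0,0,0]}' 60
```

```text
time: 24.3
ee_pos: [0.4552, -0.3894, 0.0257]
tool_rot: [-1.271, -1.107, 1.106]
contact_force: [-0.7, -0.2, 0.6]
width: 0.0504
time: 24.92
ee_pos: [0.4557, -0.3917, 0.0267]
tool_rot: [-1.275, -1.106, 1.105]
contact_force: [-0.1, 0.2, 5.7]
width: 0.0136
cur [ 455.7 -391.7   26.7] yaw 81.96 need twist -0.04 F [-0.1  0.2  5.7] w 13.6 t 24.9 q6 -0.7
[0.16, 0.27, 0.04] -0.04
time: 25.55
ee_pos: [0.4544, -0.3905, 0.0942]
tool_rot: [-1.271, -1.105, 1.105]
contact_force: [0.4, 0.2, -2.1]
width: 0.0134
```

```bash
python3 plan.py 423 28.5 94 92.1 10
```

```text
cur [ 454.4 -390.5   94.2] yaw 81.95 need twist -10.15 F [ 0.4  0.2 -2.1] w 13.4 t 25.6 q6 -0.7
[4.11, 0.01, 0.9] -1.02
[4.12, 0.01, 0.82] -1.02
[4.13, 0.01, 0.75] -1.02
[4.15, 0.01, 0.68] -1.02
[4.16, 0.01, 0.6] -1.02
[4.17, 0.01, 0.53] -1.02
[4.18, 0.01, 0.46] -1.02
[4.18, 0.01, 0.38] -1.02
[4.19, 0.01, 0.31] -1.02
[4.2, 0.01, 0.23] -1.02
```

```bash
python3 -m inch '{"hand":[1,1,1,1,1],"translation":[[2.5,0,0.6],[4,0,0.8],[4.2,0,0.8],[4.2,0,0.7],[4.2,0,0.7]],"twist":[-1,-1,-1,-1,-1]}' 60
python3 -m inch '{"hand":[1,1,1,1,1],"translation":[[4.2,0,0.5],[4.2,0,0.5],[4.2,0,0.4],[4.2,0,0.4],[4,0,0.3]],"twist":[-1,-1,-1,-1,-1]}' 60
python3 -m inch '{"hand":[1,1,1],"translation":[[1.2,1.5,0],[0.4,1.5,0],[0,0,0]],"twist":[0,0,0]}' 60
python3 plan.py 423 28.5 27 92.1 3
```

```text
time: 26.18
ee_pos: [0.4373, -0.1953, 0.0937]
tool_rot: [-1.231, -1.169, 1.17]
contact_force: [0.6, -0.7, -2.2]
width: 0.0134
time: 26.8
ee_pos: [0.42, 0.0126, 0.0939]
tool_rot: [-1.191, -1.233, 1.235]
contact_force: [0.9, -0.2, -2.0]
width: 0.0129
time: 27.18
ee_pos: [0.4186, 0.0277, 0.0633]
tool_rot: [-1.189, -1.232, 1.237]
contact_force: [0.1, 0.3, -0.7]
width: 0.0133
cur [418.6  27.7  63.3] yaw 92.01 need twist -0.09 F [ 0.1  0.3 -0.7] w 13.3 t 27.2 q6 -0.16
[0.02, 1.21, -0.15] -0.03
[0.02, 1.21, -0.15] -0.03
[0.02, 1.21, -0.15] -0.03
```

```bash
python3 -m inch '{"hand":[1,1,1,1,1],"translation":[[0,1.2,0],[0,1.2,0],[0,1.2,0],[0,0,0],[0,0,0]],"twist":[0,0,0,0,0]}' 60
python3 plan.py 418 28.5 27 92.1 3
python3 - <<'E'
from h import *
grab('scene','g5',280,160,110,110,7)
E
```

```text
time: 27.8
ee_pos: [0.421, 0.027, 0.0293]
tool_rot: [-1.193, -1.234, 1.234]
contact_force: [-0.2, 0.8, -1.8]
width: 0.0135
cur [421.   27.   29.3] yaw 91.95 need twist -0.15 F [-0.2  0.8 -1.8] w 13.5 t 27.8 q6 -0.16
[0.05, 0.08, 0.1] -0.05
[0.05, 0.08, 0.1] -0.05
[0.05, 0.08, 0.1] -0.05
```

View pics/g5.png

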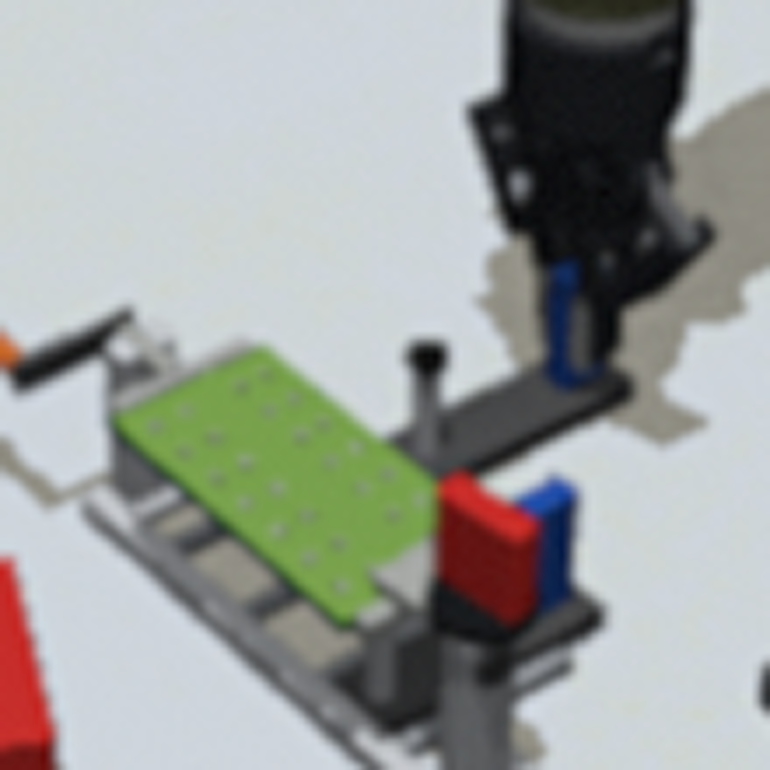

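```bash

python3 -m inch '{"hand":[1,1,1,1,1],"translation":[[0.15,0.2,-0.8],[0,0,-1],[0,0,-1],[0,0,-1],[0,0,-1]],"twist":[-0.1,0,0,0,0]}' 60
python3 -m inch '{"hand":[1,1,1,1,1],"translation":[[0,0,-1],[0,0,-1],[0,0,-0.8],[0,0,-0.6],[0,0,0]],"twist":[0,0,0,0,0]}' 60
python3 plan.py 522.5 32 26 92.1 1
```

```text
time: 28.48
ee_pos: [0.4697, 0.0303, 0.0272]
tool_rot: [-1.192, -1.236, 1.236]
contact_force: [0.2, -0.1, -2.1]
width: 0.0136
time: 29.1
ee_pos: [0.5032, 0.0315, 0.0272]
tool_rot: [-1.192, -1.236, 1.236]
contact_force: [-0.4, 0.0, -1.0]
width: 0.0132
cur [503.2  31.5  27.2] yaw 92.06 need twist -0.04 F [-0.4  0.  -1. ] w 13.2 t 29.1 q6 -0.13
[-0.02, 0.12, -1.93] -0.04
```

```bash

python3 -m inch '{"hand":[1,1,1,1,1],"translation":[[0,0,-0.7],[0,0,-0.6],[0,0,-0.6],[0,0,0],[0,0,0]],"twist":[0,0,0,0,0]}' 60
python3 -m inch '{"hand":[1,1,1,1],"translation":[[0,0,-0.3],[0,0,-0.3],[0,0,0],[0,0,0]],"twist":[0,0,0,0]}' 60
python3 plan.py 522.5 32 26 92.1 1
```

```text
time: 29.72
ee_pos: [0.5216, 0.0322, 0.0271]
tool_rot: [-1.192, -1.235, 1.236]
contact_force: [-0.9, 0.1, -1.7]
width: 0.0135
time: 30.22
ee_pos: [0.5232, 0.0323, 0.0271]
tool_rot: [-1.187, -1.229, 1.24]
contact_force: [-12.4, -1.0, 10.2]
width: 0.0134
cur [523.2  32.3  27.1] yaw 92.05 need twist -0.05 F [-12.4  -1.   10.2] w 13.4 t 30.2 q6 -0.13
[-0.03, 0.11, 0.07] -0.05
```

```bash

python3 -m inch '{"hand":[1,1.5,3,4,4],"translation":[[0,0,0.4],[0,0.05,0],[0,0,0],[0,0,0],[0,-3,0]],"twist":[0,0,0,0,0]}' 60
python3 -m inch '{"hand":[4,4,4,4,4],"translation":[[0,-4,0],[0,-5,0],[0,-4,4],[0,0,6],[0,0,5]],"twist":[0,0,0,0,0]}' 60
python3 - <<'E'
from h import *
grab('scene','h1',280,160,110,110,7); grab('top','h2',170,170,190,120,4); st()
E
```

```text
time: 30.85
ee_pos: [0.522, 0.0324, 0.0551]
tool_rot: [-1.188, -1.232, 1.237]
contact_force: [0.1, -1.4, 0.4]
width: 0.04
time: 31.48
ee_pos: [0.3726, 0.0269, 0.1873]
tool_rot: [-1.193, -1.237, 1.235]
contact_force: [-0.8, 0.4, 0.9]
width: 0.0401
t 31.57 tcp [368.6  27.5 186.4] F [ 0.2  0.1 -1.1] w 40.1
axes x,y,z cols
 [[-0.036 -0.004 -0.999]
 [ 0.999  0.    -0.036]
 [ 0.    -1.     0.004]]
q [-0.14 -0.06 -0.5   1.14 -0.   -0.18]
```

View pics/h1.png

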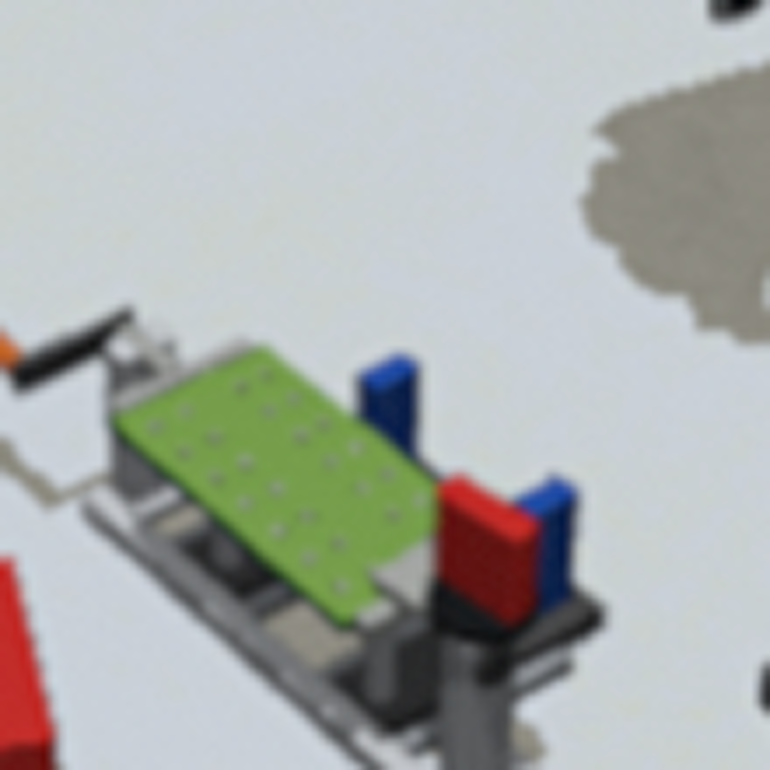

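View pics/h2.png

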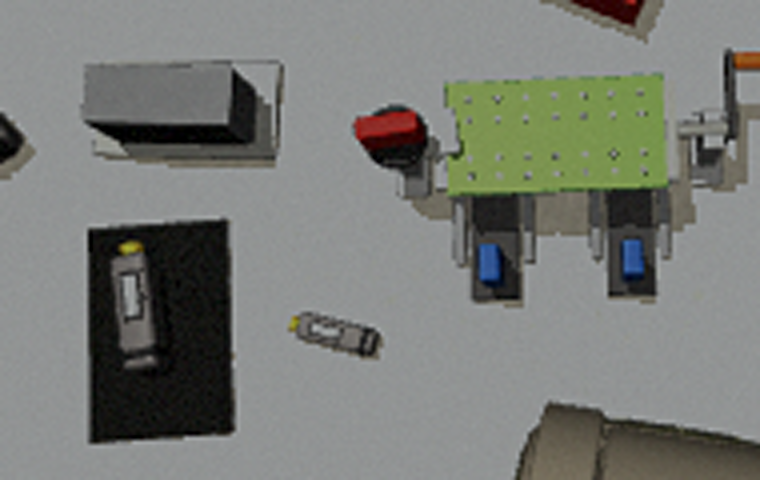

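View pics/h2_full.png

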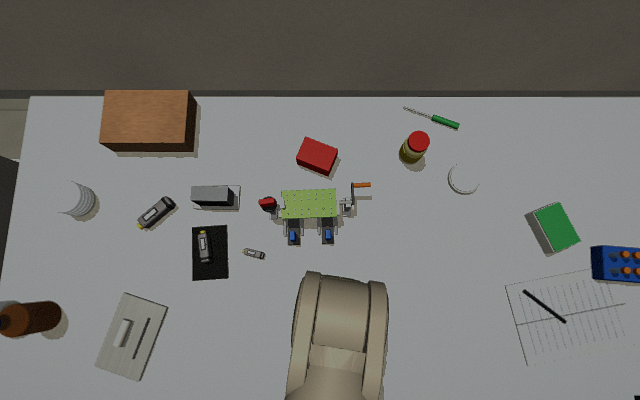

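View pics/h1_full.png

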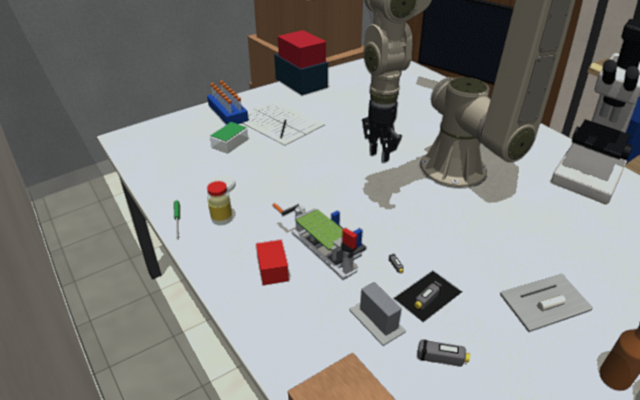

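Both sleds are home with the knob locked, and no other sleds are in view. Next I'll measure the counter and buffer.

```bash
python3 - <<'E'
from h import *
t=cv2.imread('pics/h2_full.png'); s=cv2.imread('pics/h1_full.png')
cv2.imwrite('pics/h3.png',cv2.resize(t[180:290,180:250],None,fx=7,fy=7,interpolation=cv2.INTER_CUBIC))
cv2.imwrite('pics/h4.png',cv2.resize(s[265:345,345:465],None,fx=6,fy=6,interpolation=cv2.INTER_CUBIC))
for u,v in((490,262),(633,258)):
    p=onz('top',(170+u/4,170+v/4),.07)*1000; print(p)
E
```

```text
[517.42105085 126.43549988  70.        ]
[520.79395535  31.97824236  70.        ]
```

View pics/h3.png

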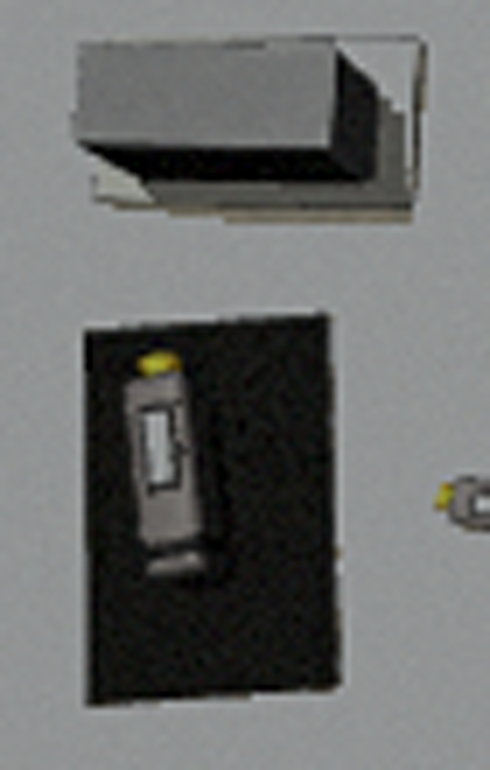

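View pics/h4.png

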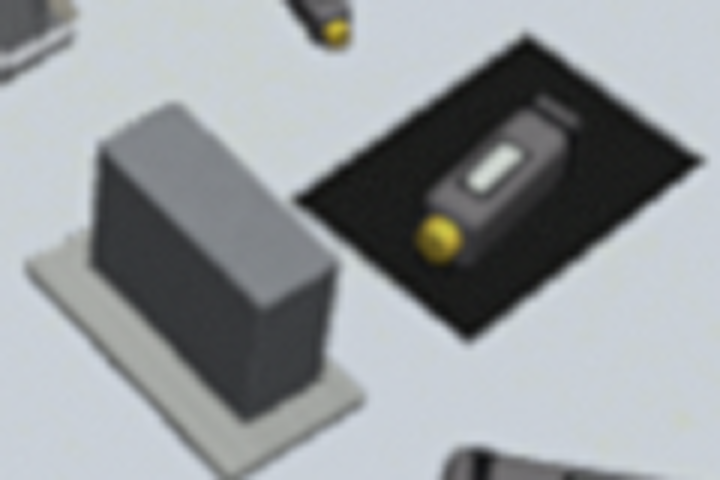

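```bash
python3 - <<'E'
from h import *
t=lambda u,v,z:onz('top',(180+u/7,180+v/7),z)*1000
f,r=t(157,378,.033),t(176,572,.033); d=f-r
print('front',f.round(1),'rear',r.round(1),'len',np.linalg.norm(d).round(1),'yaw',np.degrees(np.arctan2(d[1],d[0])).round(1),'ctr',((f+r)/2).round(1))
print('window c',t(161,449,.033).round(1),'button',t(159,360,.02).round(1), 'width', t(133,460,.033).round(1),t(197,455,.033).round(1))
a,b=t(78,142,.08),t(330,149,.08); print('buffer top front',a.round(1),b.round(1))
s=lambda u,v,z:onz('scene',(345+u/6,265+v/6),z)*1000
print('scene buffer top: far-left back',s(105,145,.08).round(1),'front-left(-y?)',s(178,102,.08).round(1),s(337,262,.08).round(1),s(265,305,.08).round(1))
print('scene button',s(440,240,.018).round(1),'win',s(496,168,.033).round(1))
M=[t(*q,.003) for q in((85,330),(328,315),(342,688),(88,705))]; print('mat',[m.round(1) for m in M],np.mean(M,0))
E
```

```text
front [523.4 377.7  33. ] rear [448.  365.4  33. ] len 76.3 yaw 9.3 ctr [485.7 371.5  33. ]
window c [495.5 374.3  33. ] button [531.9 381.5  20. ] width [491.2 385.   33. ] [493.3 360.   33. ]
buffer top front [608.6 399.   80. ] [606.5 302.2  80. ]
scene buffer top: far-left back [648.  308.6  80. ] front-left(-y?) [610.6 307.3  80. ] [614.  404.3  80. ] [649.2 404.3  80. ]
scene button [532.  384.5  18. ] win [497.7 378.2  33. ]
mat [array([545.7, 417.8,   3. ]), array([552.6, 319.1,   3. ]), array([404.2, 305.7,   3. ]), array([396.6, 406.2,   3. ])] [474.77908393 362.19084264   3.        ]
```

```bash
python3 plan.py 487 373 130 99.3 8
```

```text
cur [368.6  27.5 186.4] yaw 92.05 need twist -7.25 F [ 0.2  0.1 -1.1] w 40.1 t 31.6 q6 -0.18
[4.26, 0.7, -1.64] -0.91
[4.24, 0.7, -1.7] -0.91
[4.21, 0.7, -1.77] -0.91
[4.18, 0.7, -1.84] -0.91
[4.15, 0.7, -1.9] -0.91
[4.12, 0.7, -1.97] -0.91
[4.09, 0.7, -2.03] -0.91
[4.06, 0.7, -2.1] -0.91
```

```bash
python3 -m inch '{"hand":[5,5,5,6,6],"translation":[[4.2,0.6,-1.7],[4.2,0.6,-1.7],[4.2,0.6,-1.8],[4.2,0.6,-1.8],[4.2,0.6,-1.9]],"twist":[-0.9,-0.9,-0.9,-0.9,-0.9]}' 60
python3 -m inch '{"hand":[6,6,6,6,6],"translation":[[4.1,0.6,-2],[4.1,0.6,-2],[4.1,0.6,-2.1],[0,0,0],[0,0,0]],"twist":[-0.9,-0.9,-0.9,0,0]}' 60
python3 plan.py 487 373 7 99.3 5
python3 - <<'E'
from h import *
grab('scene','i1',380,210,110,110,7)
E
```

```text
time: 32.2
ee_pos: [0.4499, 0.2445, 0.1565]
tool_rot: [-1.153, -1.294, 1.293]
contact_force: [0.9, -0.0, -0.8]
width: 0.0601
time: 32.83
ee_pos: [0.493, 0.3722, 0.1381]
tool_rot: [-1.128, -1.326, 1.328]
contact_force: [0.4, -0.4, 0.1]
width: 0.0602
cur [493.  372.2 138.1] yaw 99.27 need twist -0.03 F [ 0.4 -0.4  0.1] w 60.2 t 32.8 q6 0.36
[0.04, 2.62, 0.11] -0.01
[0.04, 2.62, 0.11] -0.01
[0.04, 2.62, 0.11] -0.01
[0.04, 2.62, 0.11] -0.01
[0.04, 2.62, 0.11] -0.01
```

View pics/i1.png

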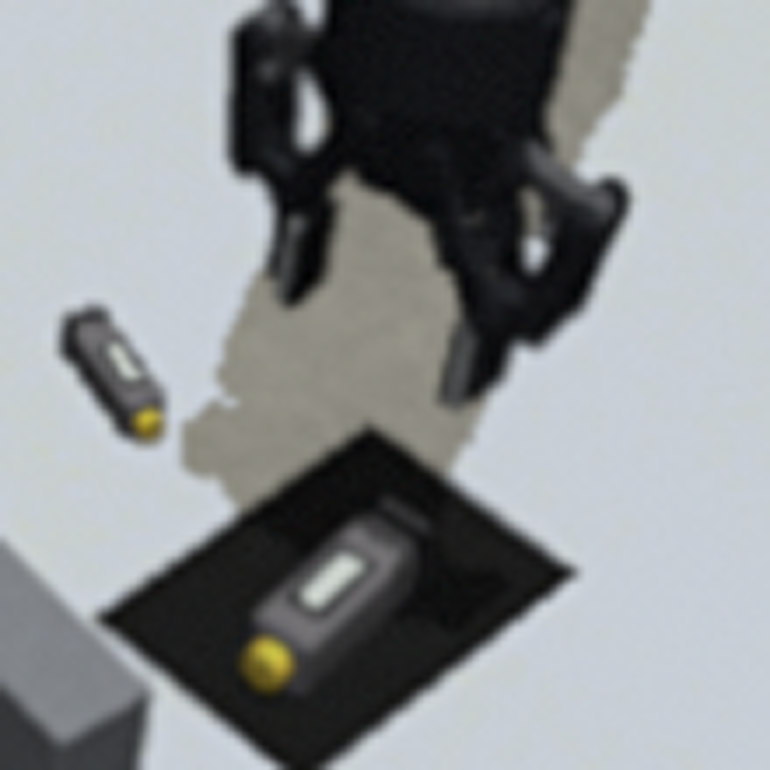

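The middle counter hasn't moved (button at crop 268,663). Descending around it.

```bash
python3 -m inch '{"hand":[6,6,6,6,6],"translation":[[0,2.6,0.2],[0,2.7,0.2],[0,2.7,0.1],[0,2.6,0],[0,2.2,0]],"twist":[0,0,0,0,0]}' 60
python3 -m inch '{"hand":[6,6],"translation":[[0,0,0],[0,0,0]],"twist":[0,0]}' 60
python3 plan.py 487 373 7 99.3 1
python3 - <<'E'
from h import *
grab('scene','i2',380,230,90,90,7)
E
```

```text
time: 33.5
ee_pos: [0.4881, 0.3701, 0.0105]
tool_rot: [-1.13, -1.326, 1.326]
contact_force: [-0.1, -0.3, -0.3]
width: 0.0601
time: 33.75
ee_pos: [0.4888, 0.3712, 0.012]
tool_rot: [-1.13, -1.328, 1.325]
contact_force: [0.1, -0.2, 0.1]
width: 0.0601
cur [488.8 371.2  12. ] yaw 99.2 need twist -0.1 F [ 0.1 -0.2  0.1] w 60.1 t 33.8 q6 0.36
[0.21, 0.5, 0.15] -0.1
```

View pics/i2.png

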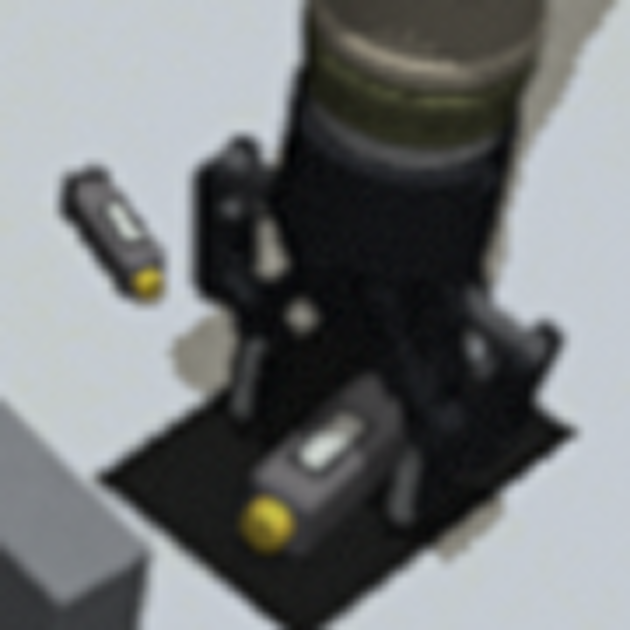

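```bash
python3 -m inch '{"hand":[5,4,3,2,2],"translation":[[0.1,0.3,0.1],[0,0,0],[0,0,0],[0,0,0],[0,0,0]],"twist":[0,0,0,0,0]}' 60
python3 plan.py 487 373 7 99.3 1
python3 -m inch '{"hand":[2,2,2,2,2],"translation":[[0,-1,0],[0,-1.5,0],[0,-1.5,0],[0,0,0],[0,0,0]],"twist":[0,0,0,0,0]}' 60
python3 plan.py 520 362 50 88.5 2
python3 - <<'E'
from h import *
grab('scene','i3',350,220,110,110,7)
E
```

```text
time: 34.42
ee_pos: [0.4872, 0.3727, 0.0081]
tool_rot: [-1.129, -1.328, 1.327]
contact_force: [0.3, 0.3, 2.8]
width: 0.0252
cur [487.2 372.7   8.1] yaw 99.26 need twist -0.04 F [0.3 0.3 2.8] w 25.2 t 34.4 q6 0.36
[0.04, 0.11, 0.02] -0.04
time: 35.05
ee_pos: [0.4869, 0.3723, 0.0478]
tool_rot: [-1.129, -1.327, 1.327]
contact_force: [-0.4, 0.8, -0.8]
width: 0.0251
cur [486.9 372.3  47.8] yaw 99.25 need twist 10.75 F [-0.4  0.8 -0.8] w 25.1 t 35.0 q6 0.36
[-0.77, -0.11, -1.55] 5.38
[-0.63, -0.11, -1.61] 5.38
```

View pics/i3.png

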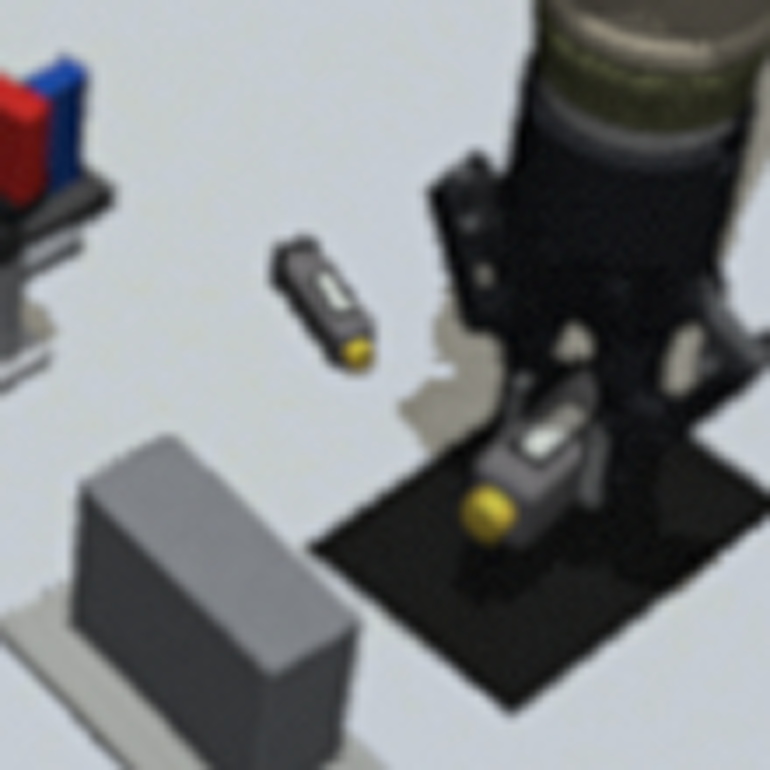

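The counter is held level. I'll align it and approach the buffer.

```bash
python3 -m inch '{"hand":[2,2,2,2,2],"translation":[[-0.8,0,-1.6],[-0.6,0,-1.6],[0,0,-1.5],[0,0,0],[0,0,0]],"twist":[5.4,5.4,0,0,0]}' 60
python3 plan.py 561 360 48 88.5 2
python3 - <<'E'
from h import *
grab('scene','i4',350,220,110,110,7)
E
```

```text
time: 35.72
ee_pos: [0.5347, 0.3617, 0.0472]
tool_rot: [-1.221, -1.189, 1.191]
contact_force: [-0.9, 0.2, -1.4]
width: 0.0252
cur [534.7 361.7  47.2] yaw 88.51 need twist 0.01 F [-0.9  0.2 -1.4] w 25.2 t 35.7 q6 0.5
[-0.05, -0.04, -1.32] 0.01
[-0.05, -0.04, -1.32] 0.01
```

View pics/i4.png

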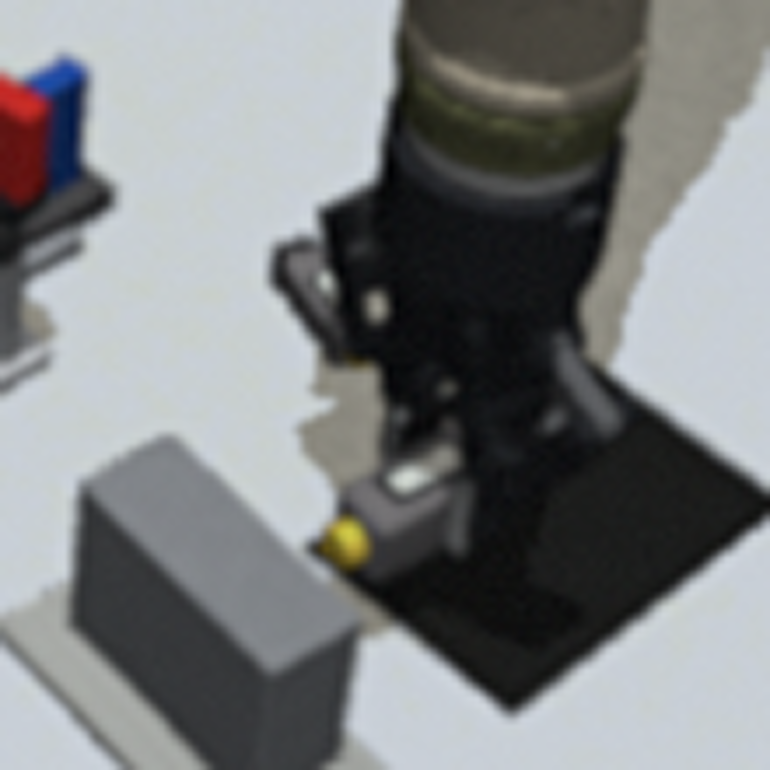

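```bash
python3 -m inch '{"hand":[2,2,2,2,2],"translation":[[0,0,-1],[0,0,-0.8],[0,0,-0.4],[0,0,0],[0,0,0]],"twist":[0,0,0,0,0]}' 60
python3 -m inch '{"hand":[2,2,2,2],"translation":[[0,0,-0.3],[0,0,-0.3],[0,0,0],[0,0,0]],"twist":[0,0,0,0]}' 60
```

```text
time: 36.4
ee_pos: [0.5572, 0.361, 0.0476]
tool_rot: [-1.222, -1.189, 1.19]
contact_force: [0.1, -0.5, -0.8]
width: 0.025
time: 36.9
ee_pos: [0.5628, 0.3609, 0.0476]
tool_rot: [-1.221, -1.189, 1.19]
contact_force: [-3.4, 0.3, 1.2]
width: 0.0251
```

Contact at about x = 561 mm, as expected. Pressing further in small steps.

```bash
python3 -m inch '{"hand":[2,2,2,2],"translation":[[0,0,-0.3],[0,0,-0.3],[0,0,0],[0,0,0]],"twist":[0,0,0,0]}' 60
python3 -m inch '{"hand":[2,2,2],"translation":[[0,0,-0.2],[0,0,0],[0,0,0]],"twist":[0,0,0]}' 60
```

```text
time: 37.4
ee_pos: [0.5651, 0.3608, 0.0475]
tool_rot: [-1.216, -1.185, 1.195]
contact_force: [-15.3, -0.1, 8.3]
width: 0.0249
time: 37.78
ee_pos: [0.5652, 0.3608, 0.0475]
tool_rot: [-1.214, -1.183, 1.197]
contact_force: [-19.9, 0.4, 10.9]
width: 0.025
```

```bash
python3 - <<'E'
from h import *
grab('scene','i5',350,220,110,110,7); grab('top','i6',170,170,100,110,7)
E
python3 -m inch '{"hand":[2,2],"translation":[[0,0,0],[0,0,0]],"twist":[0,0]}' 60
```

```text
time: 38.12
ee_pos: [0.5652, 0.3608, 0.0475]
tool_rot: [-1.214, -1.183, 1.197]
contact_force: [-19.0, 0.1, 9.7]
width: 0.0252
```

View pics/i5.png

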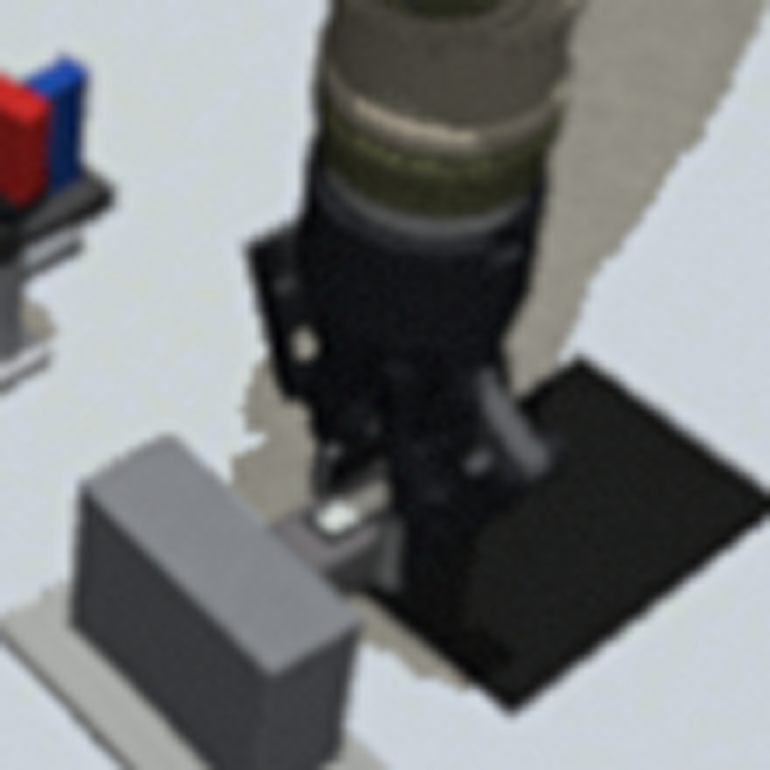

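The counter's nose is hard against the buffer at about 20 N. Backing off and laying it at the mat centre.

```bash
python3 -m inch '{"hand":[2,2,2,2,2],"translation":[[0,0,1],[0,0,2],[0,0,3],[0,0,0],[0,0,0]],"twist":[0,0,0,0,0]}' 60
python3 plan.py 478 363 10 94.5 3
```

```text
time: 38.75
ee_pos: [0.513, 0.3627, 0.0482]
tool_rot: [-1.223, -1.191, 1.187]
contact_force: [0.4, 0.4, -1.6]
width: 0.0254
cur [513.  362.7  48.2] yaw 88.44 need twist -6.06 F [ 0.4  0.4 -1.6] w 25.4 t 38.8 q6 0.52
[-0.02, 1.27, 1.17] -2.02
[0.02, 1.27, 1.17] -2.02
[0.06, 1.27, 1.17] -2.02
```

```bash
python3 -m inch '{"hand":[2,2,2,2,2],"translation":[[0,0.9,1.4],[0,0.9,1.2],[0,0.9,0.9],[0,0.6,0],[0,0,0]],"twist":[-2,-2,-2,0,0]}' 60
python3 -m inch '{"hand":[2,2,2],"translation":[[0,0.4,0],[0,0,0],[0,0,0]],"twist":[0,0,0]}' 60
python3 plan.py 478 363 8.1 94.5 1
```

```text
time: 39.38
ee_pos: [0.4769, 0.3621, 0.0142]
tool_rot: [-1.172, -1.266, 1.266]
contact_force: [0.2, 0.2, -1.6]
width: 0.0249
time: 39.75
ee_pos: [0.4767, 0.3623, 0.0109]
tool_rot: [-1.172, -1.266, 1.266]
contact_force: [-0.9, 0.0, -1.8]
width: 0.0251
cur [476.7 362.3  10.9] yaw 94.45 need twist -0.05 F [-0.9  0.  -1.8] w 25.1 t 39.8 q6 0.44
[0.06, 0.28, -0.14] -0.05
```

```bash
python3 -m inch '{"hand":[2,2,2,2],"translation":[[0,0.2,0],[0,0.1,0],[0,0,0],[0,0,0]],"twist":[0,0,0,0]}' 60
python3 -m inch '{"hand":[2.6,3.2,4.5,6,6],"translation":[[0,0,0],[0,0,0],[0,0,0],[0,0,0],[0,0,0]],"twist":[0,0,0,0,0]}' 60
python3 -m inch '{"hand":[6,6,6,6,6],"translation":[[0,-3,0],[0,-5,0],[0,-5,0],[-4,-3,2],[-5,0,2]],"twist":[0,0,0,0,0]}' 60
python3 -m inch '{"hand":[6,6,6],"translation":[[-5,0,2],[0,0,0],[0,0,0]],"twist":[0,0,0]}' 60
python3 - <<'E'
from h import *
grab('scene','j1',280,180,180,150,4); grab('top','j2',170,170,190,120,4)
E
```

```text
time: 40.25
ee_pos: [0.4765, 0.3623, 0.0082]
tool_rot: [-1.172, -1.267, 1.266]
contact_force: [-1.7, -1.1, 4.2]
width: 0.025
time: 40.88
ee_pos: [0.4764, 0.3622, 0.0076]
tool_rot: [-1.171, -1.266, 1.266]
contact_force: [0.3, 0.1, -0.4]
width: 0.0593
time: 41.5
ee_pos: [0.4453, 0.2699, 0.1707]
tool_rot: [-1.174, -1.273, 1.263]
contact_force: [1.0, -0.8, 0.1]
width: 0.0598
time: 41.88
ee_pos: [0.428, 0.2181, 0.1681]
tool_rot: [-1.172, -1.267, 1.265]
contact_force: [1.1, 0.0, 0.6]
width: 0.0604
```

View pics/j1.png

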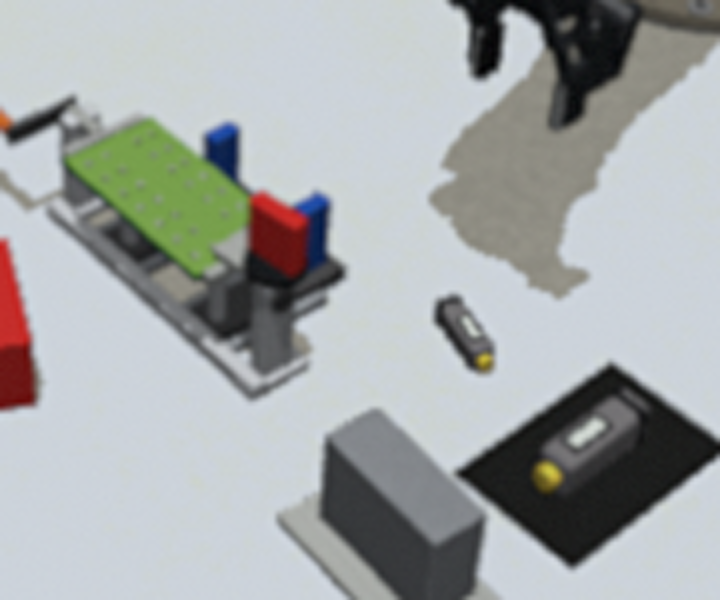

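View pics/j2.png

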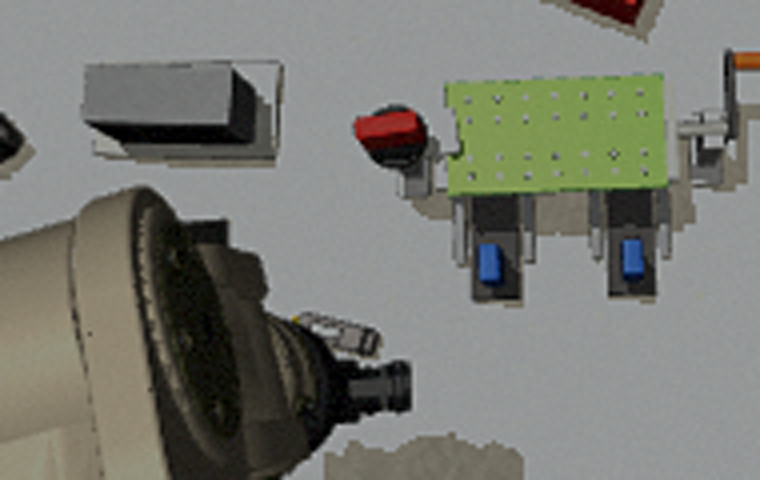

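View pics/j2_full.png

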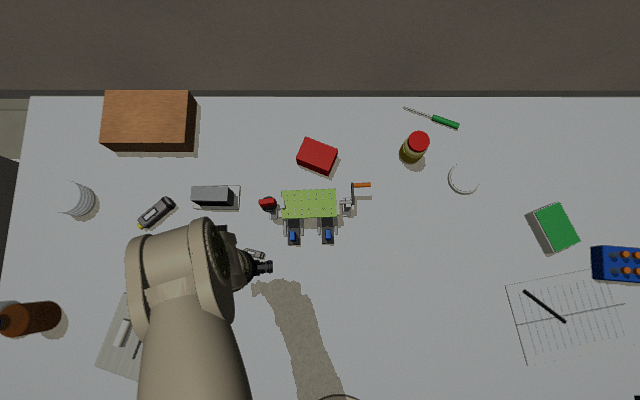

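The board is solder side up, the knob bar lies across, both sleds are home (top crop 490,262 and 633,258, unchanged), the counter is on the mat (scene crop 590,440), and the arm is clear. Handing in.

```bash
python3 - <<'E'
from h import *
print('button',onz('scene',(280+547/4,180+475/4),.018)*1000,'window',onz('scene',(280+588/4,180+433/4),.033)*1000)
from rig import ctrl
print(ctrl.sign_off())
E
```

```text
button [521.46861169 367.61210835  18.        ] window [488.07600314 365.90199685  33.        ]
the job is handed in; nothing more can be done
None
```

I finished every step in order and handed the job in after about 42 s of the 210 s allowed. The hand-in gave no verdict, so the results below are my own checks.

- **Board:** I turned it over by the crank until it pressed on its stop at about 32 N. It lies flat, solder side up.
- **Knob:** I turned it about 86° clockwise to its stop. The pictures show the tongue over the end of the board.
- **Sleds:** Only two sleds were on the bench. Both went to the back stop, one in the +y lane and one in the -y lane. They stopped where I had calculated they would, within about 1 mm, and had not moved in the last picture.
- **Counter:** I used the middle-sized one and pressed its button against the buffer at 15–20 N until it stopped moving. I had no direct reading of the button's travel. I then laid it back near the middle of the mat; the last picture puts its centre about 2–5 mm from there.
- **Bystanders:** The jar, dish and carton look unmoved.

There was one disagreement: the two cameras differed by up to about 7 mm on the sleds' starting positions, so I used the top view, and both grasps worked. I did not notice any knock or loss of grip. The arm was clear of everything at hand-in.

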